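# Fetch the socket from behind the tins

### The job

First clear the three tins out of the rack and stand them upright on the black rubber mat; with all three there, fetch the metal socket from behind them and stand it upright in the red tray, mouth up. Only then put each tin back upright, centred on the disc of its own colour. Do not tip a tin over, and leave the amber oil bottle where it stands.

Things in the scene. Friction and masses are not known exactly. Their poses are not given: they have to be found in the camera images.
- tin_red: Closed round steel tin with a red lid and a red band, 50 mm diameter, 110 mm tall, about 0.3 kg. Origin at the centre of its underside, z up its axis. It starts upright on the red disc, close beside the socket.
- tin_blue: Closed round steel tin with a blue lid and a blue band, 50 mm diameter, 110 mm tall, about 0.3 kg. Origin at the centre of its underside, z up its axis. It starts upright on the blue disc, close beside the socket.
- tin_yellow: Closed round steel tin with a yellow lid and a yellow band, 50 mm diameter, 110 mm tall, about 0.3 kg. Origin at the centre of its underside, z up its axis. It starts upright on the yellow disc, close beside the socket.
- disc_red: Thin red disc, 72 mm diameter, 2 mm thick, fixed: the home of the red tin. Origin at the centre of its underside, 4 mm above the bench; its top is 6 mm above the bench. The three discs lie in an arc, centres 57 mm from the socket's place: one on the robot's side of it, one to its left, one to its right; which colour lies where changes.
- disc_blue: Thin blue disc, 72 mm diameter, 2 mm thick, fixed: the home of the blue tin. Origin at the centre of its underside, 4 mm above the bench; its top is 6 mm above the bench. The three discs lie in an arc, centres 57 mm from the socket's place: one on the robot's side of it, one to its left, one to its right; which colour lies where changes.
- disc_yellow: Thin yellow disc, 72 mm diameter, 2 mm thick, fixed: the home of the yellow tin. Origin at the centre of its underside, 4 mm above the bench; its top is 6 mm above the bench. The three discs lie in an arc, centres 57 mm from the socket's place: one on the robot's side of it, one to its left, one to its right; which colour lies where changes.
- socket: Bright metal wrench socket, upright, dark mouth on top: 40 mm diameter (36 mm below 26 mm height), 55 mm tall, about 0.2 kg. Origin at the centre of its underside, z up. It starts on the dark rack floor (4 mm above the bench), hemmed in by the three taller tins in front and at both sides; 58 mm beyond its centre is the rack's 40 mm high back ledge, 100 mm to each side a 16 mm rim.
- mat: Black rubber mat, the side area: 270 mm along its x axis, 110 mm along its y axis, 3 mm thick, fixed flat on the bench left or right of the rack. Origin at the centre of its underside, on the bench. Room for the three tins in a row along x.
- tray: Shallow red open tray, fixed on the bench on the other side of the rack: 134 mm along its x axis, 114 mm along its y axis, 12 mm high, walls and floor 5 mm thick. Origin at the centre of its underside, on the bench.
- oil: Amber glass oil bottle with black cap and paper label, 42 mm diameter, 105 mm tall, loose, standing on the bench between the robot and the rack. Origin at the centre of its underside. Not to be moved.

How it is judged:
By the outcome, as a careful person would: the job done as asked, in the order asked, and still so for the second after the job is handed in, with the robot touching nothing.
It also fails if it takes over 136 s, if anything falls off the work surface, if the arm or the gripper's body presses on something with over 40 N, if the wrist force passes 120 N, or if a joint passes its speed limit or range.

### The arm

A 6-joint arm with a two-finger parallel gripper is mounted at the origin on the work surface. World frame = base frame: x ahead of the robot, y to its left, z up, the work surface at z = 0. Lengths are in m, angles in rad, forces in N, time in s.
With the tool pointing down it reaches from about 0.35 to 0.95 m from the base axis. Payload 17.4 kg.
Tool frame: the origin (TCP) lies at the very end of the fingers, on their centre line; the grasp point (between the pads) lies hold_point_z behind it (hold_point_z is the distance from the TCP to the grasp point, in m); z points along the fingers, x is the direction in which the jaws open and shut, and the axes are right-handed (so a half turn about z gives the same grasp; the last joint's range is limited). The gripper opens to 93 mm and grips with 3 to 60 N. Pads are 15 mm wide; open, the fingers measure 128 mm over their backs; the gripper's body (75 mm by 188 mm) begins 65 mm behind the grasp point.
Start: joints at [-1.152, 0.116, 1.442, -0, 1.584, -0.038], TCP at [0.298, -0.606, 0.219] pointing down, gripper open.
Joint ranges: [-2.83, 2.83], [-0.83, 2.19], [0.07, 2.5], [-1.14, 4.28], [0.01, 3], [-2.97, 2.97]. Speed limits (rad/s): [1.89, 1.89, 2.22, 3.14, 3.14, 3.14].

### API

Orientations are given as a unit quaternion [w, x, y, z].
In Python, from cell import * gives the robot as it stands.
- The arm moves only by the tool apply_moves, never from a script. Its argument "deltas" is a list that holds one entry, the list of rows, each a list of 7 numbers: the shift along the tool's x, y, z in m, then the turn, a rotation vector about the tool's x, y, z in degrees, then the closure in counts, from 0 (fully open) to 255 (shut). In form: [[[tx, ty, tz, wx, wy, wz, jaw], ...]]. A call has 1 to 5 rows; each row is the pose to reach, as a shift and turn from the pose commanded when the call began, along the tool's axes at that moment; what a row does not reach only later rows make up. A row lasts 1/12 s, in which the tool goes at most 41.7 mm and 7.16 degrees, less where a joint would pass 70% of its speed; a pose out of reach is approached as far as the arm can. A call with a gripper value outside its range is refused whole. The fingers move at their own pace and stop on an object; "force" is the grip in N (left out, the last holds). Time passes only in rows, so rows that repeat a pose let the fingers close. It gives the time, the measured TCP pose, the force and the opening at its end, in the units of the state.
- get_state(): the state, without advancing time (a new reading comes with each control period).
- camera(name): name is "scene" or "side" or "wrist"; returns the picture (384x512x3 uint8, blue, green, red); there is no depth.
- get_calibration(name): a dict with "mtx" (3x3 intrinsics, pixels), "rvec" (rotation vector, rad) and "tvec" (3), from world to camera coordinates, as OpenCV has them. Camera axes: x right, y down, z forward; pixel columns grow to the right and rows downward; lengths in m; the calibration is good to about 2 mm. A picture is of the moment at which its call begins: read the wrist's pose just before it. get_calibration takes no time and is no camera call; for the wrist camera it gives the pose at the moment of the call.
- finish_job(): hands the job in, once; it reports no verdict.
The state is a dict: "t": time; "qpos": joint angles; "qvel": joint speeds; "effort": joint torques, N m; "eef_pos": TCP position; "eef_rot": TCP orientation; "force": force on the tool from outside, world axes, zero at the start; "moment": the same for the moment, N m; "finger_gap": finger opening in m.
Only numpy, scipy, OpenCV 4.12 (cv2) and the standard library are available. Lean on these libraries where they do the work, as an engineer would, in place of code of your own. Each camera call takes 0.05 s, during which the arm holds its last target. There are 200 camera calls.

## Working session

There is one attempt and no reset: what is moved stays moved. The work goes in short steps, Python scripts to look and compute and a tool call to move; the robot and the scene stay as the last step left them, time stands still between calls to the robot, and variables do not carry over. Pictures are saved under pics/ and viewed, about 12 in all and at most 16, crops included, and the job is handed in when it is done.

Besides the shell and the picture viewer there is one more tool, called after "Call:" by a JSON object that holds its "op" and its "data". apply_moves: Moves the arm, as the interface text tells. Its arguments: {"type":"object","properties":{"deltas":{"type":"array"},"force":{"type":"number"}},"required":["deltas"]}

```bash
ls; mkdir -p pics
python3 - <<'E'
from cell import *
import cv2,numpy as np
s=get_state(); print({k:np.round(v,3).tolist() for k,v in s.items()})
for n in("scene","side"):
    im=camera(n); cv2.imwrite(f"pics/{n}0.png",im)
    c=get_calibration(n); print(n,{k:np.round(v,3).tolist() for k,v in c.items()})
a=cv2.imread("pics/scene0.png")
E
```

```text
pics
{'t': 0.0, 'qpos': [-1.152, 0.116, 1.442, -0.0, 1.584, -0.038], 'qvel': [-0.0, 0.001, -0.0, 0.001, 0.002, -0.002], 'effort': [0.001, -72.126, -62.261, 0.078, 0.024, -0.0], 'eef_pos': [0.298, -0.606, 0.218], 'eef_rot': [-0.0, 0.849, -0.529, -0.0], 'force': [0.596, 0.233, 0.462], 'moment': [0.041, -0.014, -0.024], 'finger_gap': 0.093}
scene {'mtx': [[372.658, 0.0, 253.751], [0.0, 372.658, 191.454], [0.0, 0.0, 1.0]], 'rvec': [2.35, 0.995, -0.322], 'tvec': [-0.367, -0.28, 1.113]}
side {'mtx': [[346.827, 0.0, 253.911], [0.0, 346.827, 189.622], [0.0, 0.0, 1.0]], 'rvec': [0.74, -2.493, 1.226], 'tvec': [0.429, 0.219, 0.719]}
```

View pics/scene0.png

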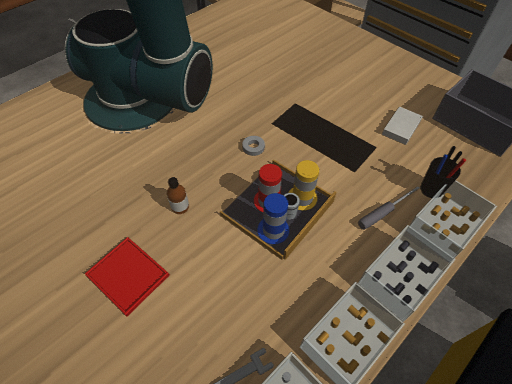

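View pics/side0.png

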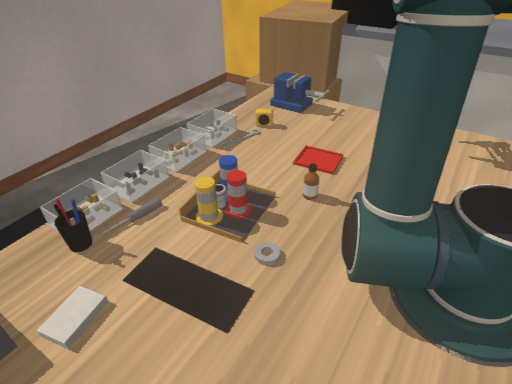

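The scene view shows the red lid at (270,173), yellow at (307,170), blue at (275,204), the socket at (291,205), the mat around (323,136), the tray around (127,274) and the oil at (177,195). The side view agrees with this layout. Next I measure with both cameras.

```bash
cat > h.py <<'E'
import cv2,numpy as np
from cell import *
def cast(cal,uv,z):
    R=cv2.Rodrigues(np.array(cal["rvec"],float))[0]; t=np.array(cal["tvec"],float).ravel()
    p=cv2.undistortPoints(np.array(uv,float).reshape(-1,1,2),np.array(cal["mtx"]),None).reshape(-1,2)
    d=np.c_[p,np.ones(len(p))]@R; o=-R.T@t
    z=np.broadcast_to(z,len(p)); return o+d*((z-o[2])/d[:,2])[:,None]
def hue(im,lo,hi,s=120,v=60):
    h=cv2.cvtColor(im,cv2.COLOR_BGR2HSV)
    if lo>hi: m=(h[...,0]>=lo)|(h[...,0]<=hi)
    else: m=(h[...,0]>=lo)&(h[...,0]<=hi)
    return (m&(h[...,1]>s)&(h[...,2]>v)).astype(np.uint8)*255
def blobs(m,amin=30):
    c=cv2.findContours(m,cv2.RETR_EXTERNAL,cv2.CHAIN_APPROX_NONE)[0]
    return sorted([x for x in c if cv2.contourArea(x)>amin],key=cv2.contourArea,reverse=True)
COL=dict(red=(174,6),blue=(105,125),yellow=(20,32))
E
python3 - <<'E'
from h import *
for n in("scene","side"):
    im=cv2.imread(f"pics/{n}0.png"); cal=get_calibration(n)
    for k,(a,b) in COL.items():
        for c in blobs(hue(im,a,b,150 if k!="yellow" else 170,60),40)[:5]:
            x,y,w,h=cv2.boundingRect(c); print(n,k,(x,y,w,h),cv2.contourArea(c),cast(cal,[(x+w/2,y+h/2)],.11)[0].round(3))
    g=cv2.inRange(im,(0,0,0),(45,45,45))
    for c in blobs(g,1500):
        r=cv2.boxPoints(cv2.minAreaRect(c)); ap=cv2.approxPolyDP(c,6,True).reshape(-1,2)
        print("black",cv2.boundingRect(c),len(ap)); 
        if len(ap)<7: print(cast(cal,ap,.003).round(3).tolist())
    R=[c for c in blobs(hue(im,174,6,150),700)]
    for c in R[:1]:
        ap=cv2.approxPolyDP(cv2.convexHull(c),5,True).reshape(-1,2); print("tray",cast(cal,ap,.012).round(3).tolist(), cast(cal,ap,.012).mean(0))
cv2.imwrite("pics/crop.png",np.hstack([cv2.resize(cv2.imread(f"pics/{n}0.png")[y:y+100,x:x+130],(390,300),interpolation=2) for n,x,y in(("scene",215,150),("side",175,145))]))
E
```

```text
scene red (85, 237, 85, 79) 3355.0 [ 0.537 -0.323  0.11 ]
scene red (259, 164, 23, 22) 383.5 [0.554 0.025 0.11 ]
scene red (254, 191, 13, 21) 107.0 [ 0.588 -0.038  0.11 ]
scene red (447, 158, 19, 20) 41.5 [0.822 0.33  0.11 ]
scene blue (264, 193, 25, 24) 410.0 [ 0.616 -0.021  0.11 ]
scene blue (258, 220, 31, 24) 273.0 [ 0.656 -0.07   0.11 ]
scene yellow (296, 160, 23, 22) 365.0 [0.602 0.091 0.11 ]
scene yellow (289, 185, 28, 25) 212.5 [0.641 0.032 0.11 ]
scene yellow (427, 353, 37, 31) 203.5 [ 1.01  -0.052  0.11 ]
scene yellow (460, 319, 36, 42) 203.0 [1.025 0.024 0.11 ]
black (66, 0, 126, 121) 25
black (272, 104, 104, 68) 4
[[0.371, 0.223, 0.003], [0.636, 0.249, 0.003], [0.625, 0.355, 0.003], [0.365, 0.33, 0.003]]
black (455, 308, 57, 76) 4
[[1.064, 0.19, 0.003], [1.051, 0.153, 0.003], [1.055, -0.012, 0.003], [1.125, 0.06, 0.003]]
black (433, 95, 79, 61) 4
[[0.648, 0.679, 0.003], [0.674, 0.565, 0.003], [0.869, 0.566, 0.003], [0.845, 0.684, 0.003]]
black (370, 0, 128, 64) 31
tray [[0.404, -0.268, 0.012], [0.538, -0.255, 0.012], [0.549, -0.366, 0.012], [0.415, -0.38, 0.012]] [ 0.47651
[... 179 characters left out ...]
4 0.032 0.11 ]
side red (55, 199, 17, 28) 62.0 [0.792 0.348 0.11 ]
side blue (220, 156, 16, 8) 78.0 [ 0.613 -0.024  0.11 ]
side yellow (222, 0, 72, 77) 2719.5 [ 1.227 -1.125  0.11 ]
side yellow (196, 178, 18, 11) 139.0 [0.596 0.092 0.11 ]
side yellow (495, 13, 17, 6) 64.0 [ 0.126 -2.436  0.11 ]
side yellow (199, 205, 15, 9) 59.5 [0.53  0.167 0.11 ]
side yellow (256, 109, 16, 8) 57.5 [ 0.687 -0.326  0.11 ]
black (460, 188, 52, 46) 4
[[0.051, -0.367, 0.003], [0.005, -0.254, 0.003], [-0.074, -0.261, 0.003], [-0.063, -0.461, 0.003]]
black (332, 0, 104, 28) 10
tray [[0.524, -0.241, 0.012], [0.54, -0.357, 0.012], [0.414, -0.375, 0.012], [0.395, -0.257, 0.012]] [ 0.46835803 -0.30736771  0.012     ]
```

View pics/crop.png

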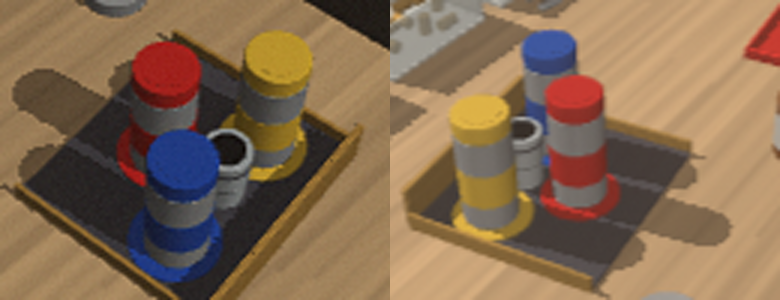

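Red stands on the robot's side, yellow to the left and blue to the right. Rough centres are red (0.552,0.028), yellow (0.60,0.09) and blue (0.615,-0.022), so the socket is near (0.607,0.035) and the rack is turned about 7°. Next I move the wrist above it for a closer look.

```bash
cat >> h.py <<'E'
from scipy.spatial.transform import Rotation as Ro
def pose():
    s=get_state(); w,x,y,z=s["eef_rot"]; return np.array(s["eef_pos"]),Ro.from_quat([x,y,z,w]),s
def plan(*targets):  # each (x,y,z,yaw of tool x deg); prints tool deltas, mm and deg
    p,R,s=pose(); print("t %.2f"%s["t"],"tcp",p.round(4),"gap %.4f"%s["finger_gap"],"F",np.round(s["force"],1))
    for x,y,z,yaw in targets:
        c,q=np.cos(np.radians(yaw)),np.sin(np.radians(yaw))
        Rt=Ro.from_matrix(np.array([[c,q,0],[q,-c,0],[0,0,-1]]))
        d=R.inv().apply(np.array([x,y,z])-p); r=(R.inv()*Rt).as_rotvec(degrees=True)
        print((d*1000).round(1),r.round(2))
E
python3 - <<'E'
from h import *
import cell; print([n for n in dir(cell) if 'hold' in n.lower()], getattr(cell,'hold_point_z',None))
plan((.56,.03,.33,-83))
p,R,_=pose(); c=get_calibration("wrist"); Rc=cv2.Rodrigues(np.array(c["rvec"]))[0]
o=-Rc.T@np.array(c["tvec"]).ravel(); print("cam in tool",R.inv().apply(o-p),"axes in tool",(R.inv().as_matrix()@Rc.T).round(2).tolist(),c["mtx"])
E
```

```text
['hold_point_z'] 0.0188
t 0.10 tcp [ 0.2977 -0.6056  0.218 ] gap 0.0929 F [ 0.3 -0.  -0.9]
[-454.8 -515.8 -111.5] [1.000e-02 6.000e-02 1.917e+01]
cam in tool [ 1.27015280e-05 -7.00087454e-02 -1.65966648e-01] axes in tool [[1.0, 0.0, -0.0], [0.0, 0.97, 0.25], [0.0, -0.25, 0.97]] [[273.49786779   0.         257.33609134]
 [  0.         273.49786779 191.93415924]
 [  0.           0.           1.        ]]
```

Call:
{"op": "apply_moves", "data": {"deltas": [[[-0.026, -0.0296, -0.0064, 0, 0, 0, 0], [-0.052, -0.0592, -0.0128, 0, 0, 0, 0], [-0.078, -0.0888, -0.0192, 0, 0, 0, 0], [-0.104, -0.1184, -0.0256, 0, 0, 0, 0], [-0.13, -0.148, -0.032, 0, 0, 0, 0]]], "force": 25}}

```text
t: 0.52
eef_pos: [0.3734, -0.4221, 0.2505]
eef_rot: [-0.0, 0.849, -0.529, -0.0]
force: [0.3, 0.1, 0.7]
finger_gap: 0.0927
```

Call:
{"op": "apply_moves", "data": {"deltas": [[[-0.026, -0.0296, -0.0064, 0, 0, 0, 0], [-0.052, -0.0592, -0.0128, 0, 0, 0, 0], [-0.078, -0.0888, -0.0192, 0, 0, 0, 0], [-0.104, -0.1184, -0.0256, 0, 0, 0, 0], [-0.13, -0.148, -0.032, 0, 0, 0, 0]]]}}

```text
t: 0.93
eef_pos: [0.4488, -0.24, 0.2829]
eef_rot: [-0.0, 0.849, -0.529, 0.0]
force: [1.3, -0.4, -0.2]
finger_gap: 0.0931
```

Call:
{"op": "apply_moves", "data": {"deltas": [[[-0.026, -0.0296, -0.0064, 0, 0, 0, 0], [-0.052, -0.0592, -0.0128, 0, 0, 0, 0], [-0.078, -0.0888, -0.0192, 0, 0, 0, 0], [-0.104, -0.1184, -0.0256, 0, 0, 0, 0], [-0.13, -0.148, -0.032, 0, 0, 0, 0]]]}}

```text
t: 1.35
eef_pos: [0.5244, -0.0579, 0.3149]
eef_rot: [0.0, 0.849, -0.529, 0.0]
force: [1.2, -0.8, -0.2]
finger_gap: 0.0928
```

Call:
{"op": "apply_moves", "data": {"deltas": [[[-0.021, -0.024, -0.005, 0, 0, 6, 0], [-0.042, -0.048, -0.01, 0, 0, 12, 0], [-0.064, -0.072, -0.016, 0, 0, 19, 0], [-0.064, -0.072, -0.016, 0, 0, 19.2, 0], [-0.064, -0.072, -0.016, 0, 0, 19.2, 0]]]}}

```text
t: 1.77
eef_pos: [0.5608, 0.0305, 0.3302]
eef_rot: [0.0, 0.75, -0.662, -0.0]
force: [1.4, -0.5, -0.5]
finger_gap: 0.093
```

Run:
```python
from h import *
plan((.56,.03,.33,-83)); cal=get_calibration("wrist"); im=camera("wrist"); cv2.imwrite("pics/w1.png",im)
for k,(a,b) in COL.items():
    for c in blobs(hue(im,a,b,130),60)[:4]:
        x,y,w,h=cv2.boundingRect(c); print(k,(x,y,w,h),cv2.contourArea(c),cast(cal,[(x+w/2,y+h/2)],.116)[0].round(4))
```

```text
t 1.77 tcp [0.5608 0.0305 0.3302] gap 0.0930 F [ 1.4 -0.5 -0.5]
[0.4 0.9 0.2] [0.05 0.   0.14]
red (396, 194, 75, 67) 3020.0 [ 0.5089 -0.24    0.116 ]
red (238, 149, 40, 48) 1455.0 [0.5582 0.0294 0.116 ]
blue (270, 115, 47, 43) 1477.0 [ 0.6144 -0.0124  0.116 ]
yellow (198, 114, 47, 44) 1515.5 [0.6029 0.0852 0.116 ]
```

View pics/w1.png

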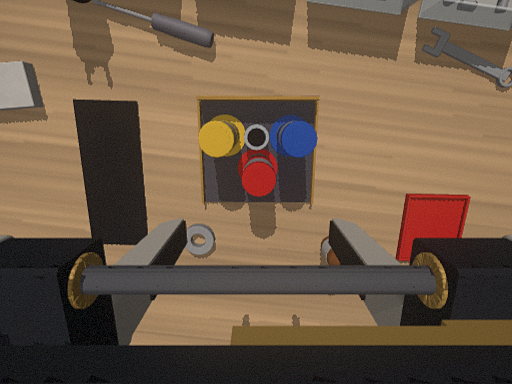

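The wrist view shows lid centres at about red (258,179), yellow (215.5,140) and blue (299.5,140), with the socket mouth at (256,137) and the mat corners visible. I cast these to positions.

Run:
```python
from h import *
cal=get_calibration("wrist"); im=cv2.imread("pics/w1.png")
P=cast(cal,[(258.5,179.5),(215.5,140),(299.5,140)],.116); print(P.round(4))
print("soc",cast(cal,[(256.5,137)],.059).round(4))
g=cv2.cvtColor(im,cv2.COLOR_BGR2GRAY)[100:210,185:330]
h=cv2.HoughCircles(cv2.resize(g,None,fx=4,fy=4,interpolation=2),cv2.HOUGH_GRADIENT_ALT,1.5,40,param1=150,param2=.6,minRadius=35,maxRadius=90)
for x,y,r in h.reshape(-1,3): print(np.round([x/4+185,y/4+100,r/4],1),cast(cal,[(x/4+185,y/4+100)],.116).round(4))
v=P[1]-P[2]; print("sep",np.linalg.norm(v),"mid",(P[1]+P[2])/2,"yaw",np.degrees(np.arctan2(-v[1],-v[0])), "red to mid",np.linalg.norm(P[0]-(P[1]+P[2])/2))
m=cv2.inRange(im[80:250,60:170],(0,0,0),(40,40,40)); c=blobs(m)[0].reshape(-1,2)+[60,80]
ap=cv2.boxPoints(cv2.minAreaRect(c.astype(np.float32))); print("mat",cast(cal,ap,.003).round(3).tolist())
print("rack corners",cast(cal,[(198,97),(319,97)],.044).round(3).tolist())
```

```text
[[ 0.5487  0.0265  0.116 ]
 [ 0.5962  0.0918  0.116 ]
 [ 0.6105 -0.0223  0.116 ]]
soc [[0.6037 0.0364 0.059 ]]
[298.2 137.9  18.6] [[ 0.6131 -0.0201  0.116 ]]
[258.5 175.4  17.9] [[0.5546 0.0272 0.116 ]]
[256.6 137.1  12.6] [[0.607  0.0364 0.116 ]]
[256.6 137.1   9.2] [[0.607  0.0364 0.116 ]]
sep 0.11496522150447736 mid [0.60335922 0.03476149 0.116     ] yaw -82.84842766521459 red to mid 0.05527393344241896
mat [[0.337, 0.394, 0.003], [0.602, 0.379, 0.003], [0.62, 0.231, 0.003], [0.358, 0.226, 0.003]]
rack corners [[0.652, 0.135, 0.044], [0.676, -0.053, 0.044]]
```

```bash
cat >> h.py <<'E'
def chain(*pts): # xyz waypoints from now, yaw kept
    p,R,s=pose(); print("t %.2f"%s["t"],p.round(4),"gap %.4f"%s["finger_gap"],"F",np.round(s["force"],1))
    for q in pts:
        q=np.array(q); print(q,"<-",(R.inv().apply(q-p)*1000).round(1)); p=q
E
python3 - <<'E'
from h import *
H=.21
chain((.549,.0275,H),(.549,.0275,.072),(.549,.0275,H),(.415,.281,H),(.415,.281,.0695),(.415,.281,H),
(.5963,.092,H),(.5963,.092,.072),(.5963,.092,H),(.499,.289,H),(.499,.289,.0695),(.499,.289,H),
(.611,-.0215,H),(.611,-.0215,.072),(.611,-.0215,H),(.583,.297,H),(.583,.297,.0695),(.583,.297,H),(.56,.03,.33))
E
```

```text
t 1.82 [0.5605 0.0294 0.3302] gap 0.0928 F [ 0.3 -0.1  0. ]
[0.549  0.0275 0.21  ] <- [  0.5  11.6 120.2]
[0.549  0.0275 0.072 ] <- [-0.00e+00 -1.00e-01  1.38e+02]
[0.549  0.0275 0.21  ] <- [ 0.00e+00  1.00e-01 -1.38e+02]
[0.415 0.281 0.21 ] <- [-2.682e+02  1.014e+02  1.000e-01]
[0.415  0.281  0.0695] <- [-0.000e+00 -1.000e-01  1.405e+02]
[0.415 0.281 0.21 ] <- [ 0.000e+00  1.000e-01 -1.405e+02]
[0.5963 0.092  0.21  ] <- [ 2.101e+02 -1.563e+02 -1.000e-01]
[0.5963 0.092  0.072 ] <- [-0.00e+00 -1.00e-01  1.38e+02]
[0.5963 0.092  0.21  ] <- [ 0.00e+00  1.00e-01 -1.38e+02]
[0.499 0.289 0.21 ] <- [-207.6   72.     0. ]
[0.499  0.289  0.0695] <- [-0.000e+00 -1.000e-01  1.405e+02]
[0.499 0.289 0.21 ] <- [ 0.000e+00  1.000e-01 -1.405e+02]
[ 0.611  -0.0215  0.21  ] <- [322.  -72.5  -0. ]
[ 0.611  -0.0215  0.072 ] <- [-0.00e+00 -1.00e-01  1.38e+02]
[ 0.611  -0.0215  0.21  ] <- [ 0.00e+00  1.00e-01 -1.38e+02]
[0.583 0.297 0.21 ] <- [-319.5  -11.9   -0. ]
[0.583  0.297  0.0695] <- [-0.000e+00 -1.000e-01  1.405e+02]
[0.583 0.297 0.21 ] <- [ 0.000e+00  1.000e-01 -1.405e+02]
[0.56 0.03 0.33] <- [ 262.1   56.2 -119.9]
```

Call:
{"op": "apply_moves", "data": {"deltas": [[[0, 0.004, 0.04, 0, 0, 0, 0], [0, 0.008, 0.08, 0, 0, 0, 0], [0, 0.0115, 0.12, 0, 0, 0, 0], [0, 0.0115, 0.14, 0, 0, 0, 0], [0, 0.0115, 0.16, 0, 0, 0, 0]]]}}

```text
t: 2.23
eef_pos: [0.5478, 0.0265, 0.1682]
eef_rot: [0.001, 0.749, -0.662, -0.001]
force: [1.1, -0.2, 0.8]
finger_gap: 0.0934
```

Call:
{"op": "apply_moves", "data": {"deltas": [[[0, 0, 0.02, 0, 0, 0, 0], [0, 0, 0.04, 0, 0, 0, 0], [0, 0, 0.06, 0, 0, 0, 0], [0, 0, 0.08, 0, 0, 0, 0], [0, 0, 0.098, 0, 0, 0, 0]]]}}

```text
t: 2.65
eef_pos: [0.5484, 0.0265, 0.0712]
eef_rot: [0.0, 0.749, -0.662, -0.0]
force: [-0.1, 0.2, -0.4]
finger_gap: 0.0933
```

Call:
{"op": "apply_moves", "data": {"deltas": [[[0, 0, 0, 0, 0, 0, 255], [0, 0, 0, 0, 0, 0, 255], [0, 0, 0, 0, 0, 0, 255], [0, 0, 0, 0, 0, 0, 255], [0, 0, 0, 0, 0, 0, 255]]]}}

```text
t: 3.07
eef_pos: [0.5497, 0.0277, 0.0739]
eef_rot: [-0.001, 0.749, -0.663, 0.001]
force: [-0.3, 0.2, 0.4]
finger_gap: 0.0645
```

Call:
{"op": "apply_moves", "data": {"deltas": [[[0, 0, 0, 0, 0, 0, 255], [0, 0, 0, 0, 0, 0, 255], [0, 0, 0, 0, 0, 0, 255]]]}}

```text
t: 3.32
eef_pos: [0.5494, 0.0279, 0.0731]
eef_rot: [-0.0, 0.749, -0.663, 0.0]
force: [-0.1, -0.5, 2.8]
finger_gap: 0.0496
```

Call:
{"op": "apply_moves", "data": {"deltas": [[[0, 0, 0, 0, 0, 0, 255], [0, 0, -0.02, 0, 0, 0, 255], [0, 0, -0.055, 0, 0, 0, 255], [0, 0, -0.09, 0, 0, 0, 255], [0, 0, -0.125, 0, 0, 0, 255]]]}}

```text
t: 3.73
eef_pos: [0.5486, 0.0279, 0.1986]
eef_rot: [0.0, 0.749, -0.663, -0.001]
force: [0.1, -0.2, -2.9]
finger_gap: 0.0494
```

Call:
{"op": "apply_moves", "data": {"deltas": [[[-0.02, 0.008, -0.013, 0, 0, 0, 255], [-0.05, 0.02, -0.013, 0, 0, 0, 255], [-0.08, 0.032, -0.013, 0, 0, 0, 255], [-0.11, 0.044, -0.013, 0, 0, 0, 255], [-0.14, 0.056, -0.013, 0, 0, 0, 255]]]}}

```text
t: 4.15
eef_pos: [0.4755, 0.161, 0.2104]
eef_rot: [0.0, 0.749, -0.663, -0.0]
force: [0.5, 1.1, -2.7]
finger_gap: 0.0496
```

Call:
{"op": "apply_moves", "data": {"deltas": [[[-0.03, 0.012, 0, 0, 0, 0, 255], [-0.06, 0.024, 0, 0, 0, 0, 255], [-0.09, 0.033, 0, 0, 0, 0, 255], [-0.12, 0.042, 0, 0, 0, 0, 255], [-0.128, 0.0455, 0, 0, 0, 0, 255]]]}}

```text
t: 4.57
eef_pos: [0.4141, 0.2844, 0.2103]
eef_rot: [0.0, 0.75, -0.662, -0.001]
force: [-0.2, 0.7, -2.3]
finger_gap: 0.0497
```

Run:
```python
from h import *
chain((.415,.281,.21))
cv2.imwrite("pics/s1.png",camera("scene")); cal=get_calibration("side"); im=camera("side"); cv2.imwrite("pics/sd1.png",im)
cv2.imwrite("pics/pair1.png",np.hstack([cv2.imread("pics/s1.png")[60:300,150:480],im[90:330,80:410]]))
```

```text
t 4.57 [0.4141 0.2844 0.2103] gap 0.0497 F [-0.2  0.7 -2.3]
[0.415 0.281 0.21 ] <- [ 3.5 -0.5  0.3]
```

View pics/pair1.png

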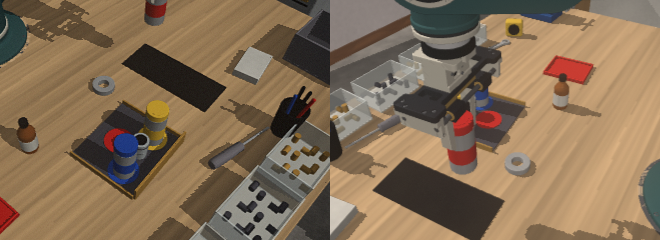

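The red tin hangs upright in the gripper and its disc is uncovered. I lower it onto the near end of the mat.

Call:
{"op": "apply_moves", "data": {"deltas": [[[0.0015, 0, 0.03, 0, 0, 0, 255], [0.003, 0, 0.06, 0, 0, 0, 255], [0.003, 0, 0.09, 0, 0, 0, 255], [0.003, 0, 0.115, 0, 0, 0, 255], [0.003, 0, 0.13, 0, 0, 0, 255]]]}}

```text
t: 5.08
eef_pos: [0.4158, 0.2767, 0.0774]
eef_rot: [0.002, 0.748, -0.663, -0.0]
force: [-0.0, -0.7, -3.0]
finger_gap: 0.0498
```

Call:
{"op": "apply_moves", "data": {"deltas": [[[0, 0, 0.004, 0, 0, 0, 255], [0, 0, 0.008, 0, 0, 0, 255], [0, 0, 0.011, 0, 0, 0, 255], [0, 0, 0.011, 0, 0, 0, 255]]]}}

```text
t: 5.42
eef_pos: [0.4168, 0.2784, 0.0704]
eef_rot: [-0.0, 0.749, -0.663, 0.0]
force: [-0.7, -0.1, -2.2]
finger_gap: 0.0498
```

Call:
{"op": "apply_moves", "data": {"deltas": [[[0, 0, 0.0012, 0, 0, 0, 255], [0, 0, 0.0012, 0, 0, 0, 255], [0, 0, 0.0012, 0, 0, 0, 0], [0, 0, 0.0012, 0, 0, 0, 0], [0, 0, 0.0012, 0, 0, 0, 0]]]}}

```text
t: 5.83
eef_pos: [0.4164, 0.2787, 0.0688]
eef_rot: [-0.0, 0.749, -0.663, 0.0]
force: [0.2, 0.1, -0.3]
finger_gap: 0.0651
```

Call:
{"op": "apply_moves", "data": {"deltas": [[[0, 0, 0, 0, 0, 0, 0], [0, 0, 0, 0, 0, 0, 0], [0, 0, 0, 0, 0, 0, 0], [0, 0, -0.02, 0, 0, 0, 0], [0, 0, -0.05, 0, 0, 0, 0]]]}}

```text
t: 6.25
eef_pos: [0.415, 0.2778, 0.1164]
eef_rot: [0.002, 0.749, -0.663, -0.001]
force: [-0.1, 1.0, 0.3]
finger_gap: 0.0926
```

Call:
{"op": "apply_moves", "data": {"deltas": [[[0, 0, -0.04, 0, 0, 0, 0], [0, 0, -0.08, 0, 0, 0, 0], [0, 0, -0.092, 0, 0, 0, 0]]]}}

```text
t: 6.5
eef_pos: [0.4173, 0.2792, 0.2167]
eef_rot: [-0.003, 0.749, -0.663, 0.001]
force: [0.7, 0.2, 0.6]
finger_gap: 0.0928
```

Run:
```python
from h import *
chain((.5963,.092,.21)); cal=get_calibration("wrist"); im=camera("wrist"); cv2.imwrite("pics/w2.png",im)
```

```text
t 6.50 [0.4173 0.2792 0.2167] gap 0.0928 F [0.7 0.2 0.6]
[0.5963 0.092  0.21  ] <- [ 207.6 -154.9    7.1]
```

View pics/w2.png

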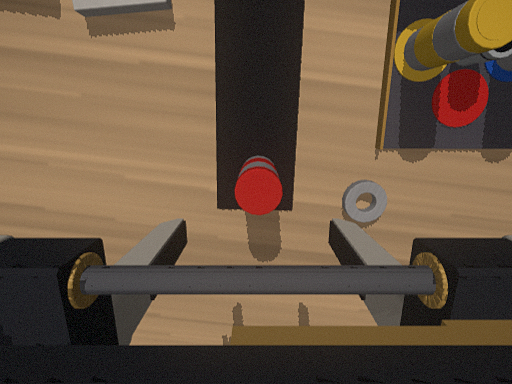

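The red tin stands upright on the mat's near end, with its lid at (258,190). Next comes yellow.

Call:
{"op": "apply_moves", "data": {"deltas": [[[0.025, -0.0187, 0, 0, 0, 0, 0], [0.055, -0.041, 0, 0, 0, 0, 0], [0.085, -0.0635, 0, 0, 0, 0, 0], [0.115, -0.086, 0, 0, 0, 0, 0], [0.145, -0.108, 0, 0, 0, 0, 0]]]}}

```text
t: 6.97
eef_pos: [0.5419, 0.1462, 0.2096]
eef_rot: [0.0, 0.749, -0.663, -0.0]
force: [-0.2, 0.6, 0.6]
finger_gap: 0.0928
```

Call:
{"op": "apply_moves", "data": {"deltas": [[[0.03, -0.022, 0, 0, 0, 0, 0], [0.055, -0.04, 0.006, 0, 0, 0, 0], [0.0625, -0.047, 0.006, 0, 0, 0, 0], [0.0625, -0.047, 0.036, 0, 0, 0, 0], [0.0625, -0.047, 0.056, 0, 0, 0, 0]]]}}

```text
t: 7.38
eef_pos: [0.5954, 0.0909, 0.1524]
eef_rot: [0.0, 0.748, -0.663, -0.0]
force: [-1.1, -0.2, -1.3]
finger_gap: 0.093
```

Run:
```python
from h import *
plan((.5963,.092,.072,-83))
```

```text
t 7.38 tcp [0.5954 0.0909 0.1524] gap 0.0930 F [-1.1 -0.2 -1.3]
[-1.  -1.1 80.4] [ 0.05  0.01 -0.1 ]
```

Call:
{"op": "apply_moves", "data": {"deltas": [[[-0.001, -0.001, 0.02, 0, 0, 0, 0], [-0.001, -0.001, 0.04, 0, 0, 0, 0], [-0.001, -0.001, 0.06, 0, 0, 0, 0], [-0.001, -0.001, 0.08, 0, 0, 0, 0], [-0.001, -0.001, 0.08, 0, 0, 0, 0]]]}}

```text
t: 7.8
eef_pos: [0.5939, 0.0927, 0.0697]
eef_rot: [0.002, 0.749, -0.663, -0.002]
force: [-0.7, 0.4, -1.2]
finger_gap: 0.0932
```

Call:
{"op": "apply_moves", "data": {"deltas": [[[0, 0, 0, 0, 0, 0, 255], [0, 0, 0, 0, 0, 0, 255], [0, 0, 0, 0, 0, 0, 255], [0, 0, 0, 0, 0, 0, 255], [0, 0, 0, 0, 0, 0, 255]]]}}

```text
t: 8.22
eef_pos: [0.5965, 0.0926, 0.0754]
eef_rot: [-0.0, 0.749, -0.663, 0.0]
force: [0.2, 0.8, 0.5]
finger_gap: 0.0645
```

Call:
{"op": "apply_moves", "data": {"deltas": [[[0, 0, 0, 0, 0, 0, 255], [0, 0, 0, 0, 0, 0, 255], [0, 0, 0, 0, 0, 0, 255], [0, 0, 0, 0, 0, 0, 255]]]}}

```text
t: 8.55
eef_pos: [0.5963, 0.0925, 0.0748]
eef_rot: [-0.0, 0.749, -0.663, 0.0]
force: [-0.9, -0.6, 3.2]
finger_gap: 0.0496
```

Call:
{"op": "apply_moves", "data": {"deltas": [[[0, 0, -0.02, 0, 0, 0, 255], [0, 0, -0.05, 0, 0, 0, 255], [0, 0, -0.08, 0, 0, 0, 255], [0, 0, -0.11, 0, 0, 0, 255], [0, 0, -0.138, 0, 0, 0, 255]]]}}

```text
t: 8.97
eef_pos: [0.5959, 0.0925, 0.2137]
eef_rot: [0.0, 0.749, -0.663, -0.0]
force: [-0.5, -0.5, -2.3]
finger_gap: 0.0496
```

Call:
{"op": "apply_moves", "data": {"deltas": [[[-0.022, 0.008, 0, 0, 0, 0, 255], [-0.052, 0.018, 0, 0, 0, 0, 255], [-0.082, 0.028, 0, 0, 0, 0, 255], [-0.112, 0.039, 0, 0, 0, 0, 255], [-0.142, 0.049, 0, 0, 0, 0, 255]]]}}

```text
t: 9.38
eef_pos: [0.5292, 0.2285, 0.212]
eef_rot: [0.0, 0.749, -0.663, -0.0]
force: [0.1, 0.4, -3.0]
finger_gap: 0.0498
```

Call:
{"op": "apply_moves", "data": {"deltas": [[[-0.03, 0.01, 0, 0, 0, 0, 255], [-0.055, 0.02, 0, 0, 0, 0, 255], [-0.0655, 0.023, 0, 0, 0, 0, 255], [-0.0655, 0.023, 0, 0, 0, 0, 255], [-0.0655, 0.023, 0, 0, 0, 0, 255]]]}}

```text
t: 9.8
eef_pos: [0.4994, 0.2897, 0.2121]
eef_rot: [0.0, 0.749, -0.662, 0.0]
force: [0.7, -0.3, -3.4]
finger_gap: 0.0494
```

Run:
```python
from h import *
plan((.499,.289,.069,-83))
```

```text
t 9.80 tcp [0.4994 0.2897 0.2121] gap 0.0494 F [ 0.7 -0.3 -3.4]
[  0.6   0.4 143.1] [ 0.03 -0.03  0.03]
```

Call:
{"op": "apply_moves", "data": {"deltas": [[[0, 0, 0.025, 0, 0, 0, 255], [0, 0, 0.055, 0, 0, 0, 255], [0, 0, 0.085, 0, 0, 0, 255], [0, 0, 0.112, 0, 0, 0, 255], [0, 0, 0.13, 0, 0, 0, 255]]]}}

```text
t: 10.22
eef_pos: [0.4993, 0.2879, 0.0793]
eef_rot: [0.001, 0.748, -0.663, -0.0]
force: [0.5, -0.1, -2.7]
finger_gap: 0.0497
```

Call:
{"op": "apply_moves", "data": {"deltas": [[[0, 0, 0.004, 0, 0, 0, 255], [0, 0, 0.008, 0, 0, 0, 255], [0, 0, 0.01, 0, 0, 0, 255], [0, 0, 0.01, 0, 0, 0, 255], [0, 0, 0.01, 0, 0, 0, 255]]]}}

```text
t: 10.63
eef_pos: [0.5001, 0.2898, 0.0737]
eef_rot: [-0.001, 0.749, -0.663, 0.0]
force: [0.2, -1.7, -2.5]
finger_gap: 0.0498
```

Still hanging, about 2 mm up, so I lower it a little more.

Call:
{"op": "apply_moves", "data": {"deltas": [[[0, 0, 0.001, 0, 0, 0, 255], [0, 0, 0.002, 0, 0, 0, 255], [0, 0, 0.002, 0, 0, 0, 255]]]}}

```text
t: 10.88
eef_pos: [0.5001, 0.29, 0.0717]
eef_rot: [-0.001, 0.749, -0.663, 0.0]
force: [0.2, 0.7, 3.7]
finger_gap: 0.0495
```

Call:
{"op": "apply_moves", "data": {"deltas": [[[0, 0, 0, 0, 0, 0, 0], [0, 0, 0, 0, 0, 0, 0], [0, 0, 0, 0, 0, 0, 0], [0, 0, 0, 0, 0, 0, 0], [0, 0, 0, 0, 0, 0, 0]]]}}

```text
t: 11.3
eef_pos: [0.4995, 0.2898, 0.0704]
eef_rot: [0.0, 0.749, -0.663, -0.0]
force: [0.8, 0.5, 0.2]
finger_gap: 0.0782
```

Call:
{"op": "apply_moves", "data": {"deltas": [[[0, 0, 0, 0, 0, 0, 0], [0, 0, -0.03, 0, 0, 0, 0], [0, 0, -0.07, 0, 0, 0, 0], [0, 0, -0.11, 0, 0, 0, 0], [0, 0, -0.138, 0, 0, 0, 0]]]}}

```text
t: 11.72
eef_pos: [0.4997, 0.2899, 0.2122]
eef_rot: [-0.001, 0.749, -0.663, 0.0]
force: [0.2, -0.1, 0.5]
finger_gap: 0.0927
```

Call:
{"op": "apply_moves", "data": {"deltas": [[[0.03, -0.0068, 0, 0, 0, 0, 0], [0.067, -0.015, 0, 0, 0, 0, 0], [0.105, -0.0236, 0, 0, 0, 0, 0], [0.143, -0.032, 0, 0, 0, 0, 0], [0.18, -0.0405, 0, 0, 0, 0, 0]]]}}

```text
t: 12.13
eef_pos: [0.5618, 0.1142, 0.2086]
eef_rot: [-0.0, 0.749, -0.663, 0.0]
force: [0.1, 0.1, 0.2]
finger_gap: 0.0933
```

Call:
{"op": "apply_moves", "data": {"deltas": [[[0.035, -0.008, 0, 0, 0, 0, 0], [0.07, -0.016, 0, 0, 0, 0, 0], [0.105, -0.024, 0, 0, 0, 0, 0], [0.133, -0.03, 0, 0, 0, 0, 0], [0.141, -0.032, 0.02, 0, 0, 0, 0]]]}}

```text
t: 12.55
eef_pos: [0.6124, -0.0238, 0.1916]
eef_rot: [-0.001, 0.748, -0.664, 0.002]
force: [1.2, -0.1, 0.8]
finger_gap: 0.093
```

Run:
```python
from h import *
plan((.611,-.0215,.072,-83)); cal=get_calibration("wrist"); im=camera("wrist"); cv2.imwrite("pics/w3.png",im)
```

```text
t 12.55 tcp [ 0.6124 -0.0238  0.1916] gap 0.0930 F [ 1.2 -0.1  0.8]
[ -2.6   1.7 119.6] [-0.27 -0.1  -0.18]
```

View pics/w3.png

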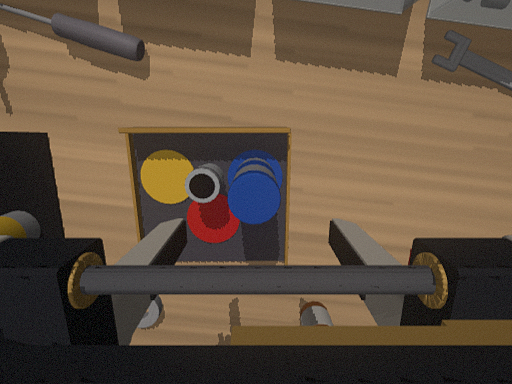

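Only the blue tin remains, with its lid at (255,197), centred between the jaws. The socket is at (203,185). I take blue.

Call:
{"op": "apply_moves", "data": {"deltas": [[[-0.002, 0.0015, 0.03, 0, 0, 0, 0], [-0.002, 0.0015, 0.06, 0, 0, 0, 0], [-0.002, 0.0015, 0.085, 0, 0, 0, 0], [-0.002, 0.0015, 0.105, 0, 0, 0, 0], [-0.002, 0.0015, 0.118, 0, 0, 0, 0]]]}}

```text
t: 13.02
eef_pos: [0.6076, -0.0175, 0.0681]
eef_rot: [0.001, 0.749, -0.663, -0.001]
force: [-0.2, -0.0, 0.4]
finger_gap: 0.0932
```

Call:
{"op": "apply_moves", "data": {"deltas": [[[0, 0, 0, 0, 0, 0, 255], [0, 0, 0, 0, 0, 0, 255], [0, 0, 0, 0, 0, 0, 255], [0, 0, 0, 0, 0, 0, 255], [0, 0, 0, 0, 0, 0, 255]]]}}

```text
t: 13.43
eef_pos: [0.6092, -0.0182, 0.0718]
eef_rot: [-0.001, 0.749, -0.663, 0.001]
force: [-0.4, -0.4, -0.1]
finger_gap: 0.0641
```

Call:
{"op": "apply_moves", "data": {"deltas": [[[0, 0, 0, 0, 0, 0, 255], [0, 0, 0, 0, 0, 0, 255], [0, 0, 0, 0, 0, 0, 255], [0, 0, 0, 0, 0, 0, 255]]]}}

```text
t: 13.77
eef_pos: [0.609, -0.0186, 0.071]
eef_rot: [-0.0, 0.749, -0.663, 0.001]
force: [0.4, -3.1, 4.6]
finger_gap: 0.0497
```

Call:
{"op": "apply_moves", "data": {"deltas": [[[0, 0, -0.02, 0, 0, 0, 255], [0, 0, -0.05, 0, 0, 0, 255], [0, 0, -0.08, 0, 0, 0, 255], [0, 0, -0.11, 0, 0, 0, 255], [0, 0, -0.138, 0, 0, 0, 255]]]}}

```text
t: 14.18
eef_pos: [0.6083, -0.0181, 0.2095]
eef_rot: [0.0, 0.749, -0.663, -0.0]
force: [1.2, -1.4, -3.2]
finger_gap: 0.0498
```

Call:
{"op": "apply_moves", "data": {"deltas": [[[-0.025, -0.001, 0, 0, 0, 0, 255], [-0.06, -0.002, 0, 0, 0, 0, 255], [-0.095, -0.0035, 0, 0, 0, 0, 255], [-0.13, -0.005, 0, 0, 0, 0, 255], [-0.165, -0.006, 0, 0, 0, 0, 255]]]}}

```text
t: 14.6
eef_pos: [0.5939, 0.1478, 0.2078]
eef_rot: [0.0, 0.749, -0.663, -0.0]
force: [1.0, -0.1, -3.2]
finger_gap: 0.0497
```

Call:
{"op": "apply_moves", "data": {"deltas": [[[-0.035, -0.001, 0, 0, 0, 0, 255], [-0.07, -0.002, 0, 0, 0, 0, 255], [-0.105, -0.0035, 0, 0, 0, 0, 255], [-0.14, -0.005, 0, 0, 0, 0, 255], [-0.155, -0.006, 0, 0, 0, 0, 255]]]}}

```text
t: 15.02
eef_pos: [0.5805, 0.3045, 0.2075]
eef_rot: [0.0, 0.75, -0.662, -0.001]
force: [-1.0, 0.2, -4.5]
finger_gap: 0.05
```

Run:
```python
from h import *
plan((.583,.297,.069,-83))
```

```text
t 15.02 tcp [0.5805 0.3045 0.2075] gap 0.0500 F [-1.   0.2 -4.5]
[  7.8  -1.7 138.5] [0.09 0.05 0.1 ]
```

Call:
{"op": "apply_moves", "data": {"deltas": [[[0.002, -0.001, 0.025, 0, 0, 0, 255], [0.004, -0.001, 0.055, 0, 0, 0, 255], [0.004, -0.001, 0.085, 0, 0, 0, 255], [0.004, -0.001, 0.115, 0, 0, 0, 255], [0.004, -0.001, 0.131, 0, 0, 0, 255]]]}}

```text
t: 15.43
eef_pos: [0.5816, 0.2961, 0.0729]
eef_rot: [0.002, 0.749, -0.663, -0.001]
force: [-1.0, 0.7, -3.6]
finger_gap: 0.0495
```

Call:
{"op": "apply_moves", "data": {"deltas": [[[0, 0, 0.004, 0, 0, 0, 255], [0, 0, 0.008, 0, 0, 0, 255], [0, 0, 0.01, 0, 0, 0, 255], [0, 0, 0.01, 0, 0, 0, 255], [0, 0, 0.01, 0, 0, 0, 255]]]}}

```text
t: 15.85
eef_pos: [0.5838, 0.2972, 0.0688]
eef_rot: [-0.001, 0.749, -0.663, 0.0]
force: [0.9, -0.4, -3.9]
finger_gap: 0.0494
```

Call:
{"op": "apply_moves", "data": {"deltas": [[[0, 0, 0.001, 0, 0, 0, 255], [0, 0, 0.0015, 0, 0, 0, 255], [0, 0, 0.0015, 0, 0, 0, 255]]]}}

```text
t: 16.1
eef_pos: [0.584, 0.2972, 0.068]
eef_rot: [-0.001, 0.749, -0.663, 0.001]
force: [-1.6, -2.4, 7.8]
finger_gap: 0.0501
```

Call:
{"op": "apply_moves", "data": {"deltas": [[[0, 0, 0, 0, 0, 0, 0], [0, 0, 0, 0, 0, 0, 0], [0, 0, 0, 0, 0, 0, 0], [0, 0, 0, 0, 0, 0, 0], [0, 0, 0, 0, 0, 0, 0]]]}}

```text
t: 16.52
eef_pos: [0.5832, 0.297, 0.066]
eef_rot: [-0.0, 0.749, -0.663, -0.0]
force: [-0.0, -1.3, 0.0]
finger_gap: 0.0786
```

Call:
{"op": "apply_moves", "data": {"deltas": [[[0, 0, 0, 0, 0, 0, 0], [0, 0, -0.03, 0, 0, 0, 0], [0, 0, -0.07, 0, 0, 0, 0], [0, 0, -0.11, 0, 0, 0, 0], [0, 0, -0.142, 0, 0, 0, 0]]]}}

```text
t: 16.93
eef_pos: [0.5833, 0.297, 0.2111]
eef_rot: [-0.001, 0.749, -0.663, 0.0]
force: [0.6, 1.2, 0.6]
finger_gap: 0.0931
```

Call:
{"op": "apply_moves", "data": {"deltas": [[[0.03, 0.001, 0, 0, 0, 0, 0], [0.067, 0.003, 0, 0, 0, 0, 0], [0.105, 0.005, 0, 0, 0, 0, 0], [0.143, 0.007, 0, 0, 0, 0, 0], [0.18, 0.009, 0, 0, 0, 0, 0]]]}}

```text
t: 17.35
eef_pos: [0.5959, 0.1155, 0.208]
eef_rot: [-0.0, 0.749, -0.663, 0.0]
force: [0.3, -0.3, 0.1]
finger_gap: 0.0927
```

Call:
{"op": "apply_moves", "data": {"deltas": [[[0.03, 0.001, 0, 0, 0, 0, 0], [0.06, 0.002, 0, 0, 0, 0, 0], [0.082, 0.003, 0, 0, 0, 0, 0], [0.082, 0.003, 0, 0, 0, 0, 0], [0.082, 0.003, 0, 0, 0, 0, 0]]]}}

```text
t: 17.77
eef_pos: [0.6032, 0.0346, 0.2079]
eef_rot: [-0.0, 0.748, -0.663, -0.0]
force: [0.7, 0.6, -0.6]
finger_gap: 0.0928
```

Run:
```python
from h import *
plan((.6035,.0355,.03,-83)); cal=get_calibration("wrist"); im=camera("wrist"); cv2.imwrite("pics/w4.png",im)
for k,(a,b) in COL.items():
    for c in blobs(hue(im,a,b,130,50),200)[:3]:
        (u,v),ax,an=cv2.fitEllipse(c); M=cv2.moments(c); print(k,np.round([u,v,*ax]),cast(cal,[(u,v)],.006)[0].round(4))
g=cv2.resize(cv2.cvtColor(im,cv2.COLOR_BGR2GRAY)[100:260,150:360],None,fx=3,fy=3,interpolation=2)
h=cv2.HoughCircles(g,cv2.HOUGH_GRADIENT_ALT,1.5,40,param1=150,param2=.6,minRadius=20,maxRadius=80)
for x,y,r in ([] if h is None else h.reshape(-1,3)): print(np.round([x/3+150,y/3+100,r/3],1),cast(cal,[(x/3+150,y/3+100)],.059).round(4))
s=camera("scene"); cv2.imwrite("pics/pair2.png",np.hstack([im,s])[:, :][::1]); cv2.imwrite("pics/pair2.png",np.hstack([im[80:300,100:420],s[60:280,130:450]]))
```

```text
t 17.77 tcp [0.6032 0.0346 0.2079] gap 0.0928 F [ 0.7  0.6 -0.6]
[ -0.8  -0.5 177.9] [ 0.    0.01 -0.13]
red [257. 213.  44.  51.] [0.5454 0.0288 0.006 ]
blue [298. 172.  50.  52.] [ 0.6112 -0.0204  0.006 ]
blue [ 10. 175.  28.  48.] [0.5596 0.3703 0.006 ]
blue [ 52. 157.  19.  45.] [0.5916 0.3118 0.006 ]
yellow [214. 172.  51.  52.] [0.5978 0.0932 0.006 ]
yellow [ 61. 223.  24.  44.] [0.497  0.3061 0.006 ]
[255.5 180.5  17.1] [[0.6038 0.0371 0.059 ]]
[255.5 180.5  12.5] [[0.6038 0.0371 0.059 ]]
[214.5 173.   25.3] [[0.607  0.0857 0.059 ]]
```

View pics/pair2.png

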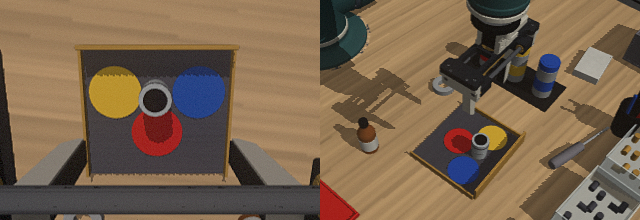

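All three tins stand upright on the mat. The socket mouth is at wrist pixel (255.5,180.5), which is (0.604,0.037), and the disc positions agree with the given sizes. I fetch the socket.

Call:
{"op": "apply_moves", "data": {"deltas": [[[-0.002, -0.001, 0.035, 0, 0, 0, 0], [-0.002, -0.001, 0.07, 0, 0, 0, 0], [-0.002, -0.001, 0.105, 0, 0, 0, 0], [-0.002, -0.001, 0.13, 0, 0, 0, 0], [-0.002, -0.001, 0.15, 0, 0, 0, 0]]]}}

```text
t: 18.28
eef_pos: [0.6028, 0.0389, 0.0552]
eef_rot: [0.001, 0.749, -0.662, -0.001]
force: [0.3, 0.2, -0.3]
finger_gap: 0.0929
```

Call:
{"op": "apply_moves", "data": {"deltas": [[[0, 0, 0.015, 0, 0, 0, 0], [0, 0, 0.027, 0, 0, 0, 0], [0, 0, 0.03, 0, 0, 0, 0], [0, 0, 0.03, 0, 0, 0, 0], [0, 0, 0.03, 0, 0, 0, 0]]]}}

```text
t: 18.7
eef_pos: [0.6043, 0.038, 0.0288]
eef_rot: [-0.0, 0.749, -0.663, 0.0]
force: [-0.4, -0.4, 0.6]
finger_gap: 0.0933
```

Call:
{"op": "apply_moves", "data": {"deltas": [[[0, 0, 0, 0, 0, 0, 255], [0, 0, 0, 0, 0, 0, 255], [0, 0, 0, 0, 0, 0, 255], [0, 0, 0, 0, 0, 0, 255], [0, 0, 0, 0, 0, 0, 255]]]}}

```text
t: 19.12
eef_pos: [0.604, 0.0375, 0.0283]
eef_rot: [-0.0, 0.749, -0.663, 0.0]
force: [0.5, -0.0, 0.8]
finger_gap: 0.0642
```

Call:
{"op": "apply_moves", "data": {"deltas": [[[0, 0, 0, 0, 0, 0, 255], [0, 0, 0, 0, 0, 0, 255], [0, 0, 0, 0, 0, 0, 255], [0, 0, 0, 0, 0, 0, 255], [0, 0, 0, 0, 0, 0, 255]]]}}

```text
t: 19.53
eef_pos: [0.6039, 0.0376, 0.0279]
eef_rot: [0.0, 0.749, -0.663, -0.0]
force: [-1.2, 0.7, 0.6]
finger_gap: 0.0395
```

Call:
{"op": "apply_moves", "data": {"deltas": [[[0, 0, 0, 0, 0, 0, 255], [0, 0, 0, 0, 0, 0, 255]]]}}

```text
t: 19.7
eef_pos: [0.6039, 0.0376, 0.028]
eef_rot: [0.0, 0.749, -0.663, 0.0]
force: [-0.7, 0.2, 0.6]
finger_gap: 0.0394
```

Call:
{"op": "apply_moves", "data": {"deltas": [[[0, 0, -0.02, 0, 0, 0, 255], [0, 0, -0.055, 0, 0, 0, 255], [0, 0, -0.095, 0, 0, 0, 255], [0, 0, -0.135, 0, 0, 0, 255], [0, 0, -0.172, 0, 0, 0, 255]]]}}

```text
t: 20.12
eef_pos: [0.6035, 0.0375, 0.2019]
eef_rot: [0.0, 0.749, -0.663, -0.0]
force: [0.4, 0.4, -2.8]
finger_gap: 0.0396
```

Call:
{"op": "apply_moves", "data": {"deltas": [[[0.022, 0.0115, -0.008, 0, 0, 0, 255], [0.055, 0.029, -0.008, 0, 0, 0, 255], [0.088, 0.046, -0.008, 0, 0, 0, 255], [0.121, 0.0635, -0.008, 0, 0, 0, 255], [0.154, 0.081, -0.008, 0, 0, 0, 255]]]}}

```text
t: 20.53
eef_pos: [0.5411, -0.1264, 0.2077]
eef_rot: [0.0, 0.749, -0.663, -0.0]
force: [0.4, 0.8, -3.3]
finger_gap: 0.0396
```

Call:
{"op": "apply_moves", "data": {"deltas": [[[0.033, 0.0173, 0, 0, 0, 0, 255], [0.066, 0.0346, 0, 0, 0, 0, 255], [0.099, 0.052, 0, 0, 0, 0, 255], [0.132, 0.069, 0, 0, 0, 0, 255], [0.157, 0.0825, 0, 0, 0, 0, 255]]]}}

```text
t: 20.95
eef_pos: [0.4779, -0.2932, 0.2076]
eef_rot: [0.0, 0.749, -0.663, -0.0]
force: [1.1, 0.5, -2.8]
finger_gap: 0.0393
```

Call:
{"op": "apply_moves", "data": {"deltas": [[[0.016, 0.008, 0, 0, 0, 0, 255], [0.02, 0.01, 0, 0, 0, 0, 255], [0.02, 0.01, 0, 0, 0, 0, 255], [0.02, 0.01, 0, 0, 0, 0, 255]]]}}

```text
t: 21.28
eef_pos: [0.4719, -0.3116, 0.2077]
eef_rot: [-0.0, 0.749, -0.663, -0.0]
force: [0.1, 1.4, -3.7]
finger_gap: 0.0391
```

Run:
```python
from h import *
plan((.472,-.312,.029,-83)); cal=get_calibration("wrist"); im=camera("wrist"); cv2.imwrite("pics/w5.png",im)
c=blobs(hue(im,174,6,130,60),500)[0]; ap=cv2.approxPolyDP(cv2.convexHull(c),5,True).reshape(-1,2)
print(ap.tolist(),cast(cal,ap,.012).round(3).tolist())
```

```text
t 21.28 tcp [ 0.4719 -0.3116  0.2077] gap 0.0391 F [ 0.1  1.4 -3.7]
[  0.5  -0.  178.7] [ 0.01  0.04 -0.04]
[[220, 122], [306, 124], [300, 219], [221, 217]] [[0.533, -0.256, 0.012], [0.544, -0.365, 0.012], [0.415, -0.379, 0.012], [0.405, -0.268, 0.012]]
```

View pics/w5.png

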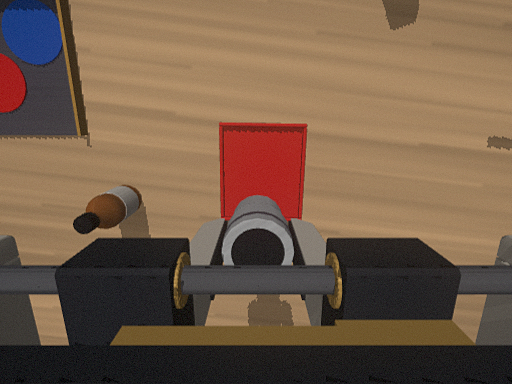

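The tray spans pixels (220,122) to (300,219), so its centre is about (0.474,-0.317). The oil bottle is well clear, about 0.18 m to the side. I lower the socket.

Call:
{"op": "apply_moves", "data": {"deltas": [[[0.0025, -0.0007, 0.03, 0, 0, 0, 255], [0.005, -0.0014, 0.065, 0, 0, 0, 255], [0.005, -0.0014, 0.1, 0, 0, 0, 255], [0.005, -0.0014, 0.135, 0, 0, 0, 255], [0.005, -0.0014, 0.165, 0, 0, 0, 255]]]}}

```text
t: 21.75
eef_pos: [0.4739, -0.3152, 0.0407]
eef_rot: [-0.0, 0.749, -0.662, -0.0]
force: [0.9, -0.8, -4.1]
finger_gap: 0.0394
```

Call:
{"op": "apply_moves", "data": {"deltas": [[[0, 0, 0.005, 0, 0, 0, 255], [0, 0, 0.01, 0, 0, 0, 255], [0, 0, 0.0125, 0, 0, 0, 255], [0, 0, 0.0125, 0, 0, 0, 255], [0, 0, 0.0125, 0, 0, 0, 255]]]}}

```text
t: 22.17
eef_pos: [0.4747, -0.3172, 0.0323]
eef_rot: [-0.0, 0.749, -0.663, 0.001]
force: [-0.1, 0.3, -3.3]
finger_gap: 0.0398
```

Call:
{"op": "apply_moves", "data": {"deltas": [[[0, 0, 0.001, 0, 0, 0, 255], [0, 0, 0.002, 0, 0, 0, 255], [0, 0, 0.0027, 0, 0, 0, 255], [0, 0, 0.0027, 0, 0, 0, 255]]]}}

```text
t: 22.5
eef_pos: [0.4743, -0.3171, 0.0289]
eef_rot: [-0.0, 0.749, -0.663, 0.001]
force: [-0.8, 2.4, 5.8]
finger_gap: 0.0399
```

Run:
```python
from h import *
plan((.474,-.317,.029,-83))
```

```text
t 22.50 tcp [ 0.4743 -0.3171  0.0289] gap 0.0399 F [-0.8  2.4  5.8]
[-0.1  0.2 -0.1] [-0.06 -0.04 -0.03]
```

Call:
{"op": "apply_moves", "data": {"deltas": [[[0, 0, 0, 0, 0, 0, 0], [0, 0, 0, 0, 0, 0, 0], [0, 0, 0, 0, 0, 0, 0], [0, 0, 0, 0, 0, 0, 0], [0, 0, 0, 0, 0, 0, 0]]]}}

```text
t: 22.92
eef_pos: [0.4738, -0.3169, 0.0278]
eef_rot: [0.0, 0.749, -0.663, 0.0]
force: [0.4, -0.1, 0.2]
finger_gap: 0.0683
```

Call:
{"op": "apply_moves", "data": {"deltas": [[[0, 0, 0, 0, 0, 0, 0], [0, 0, -0.03, 0, 0, 0, 0], [0, 0, -0.07, 0, 0, 0, 0], [0, 0, -0.11, 0, 0, 0, 0], [0, 0, -0.15, 0, 0, 0, 0]]]}}

```text
t: 23.33
eef_pos: [0.4735, -0.3166, 0.1794]
eef_rot: [0.0, 0.749, -0.663, -0.0]
force: [0.2, -0.1, -0.1]
finger_gap: 0.0928
```

Call:
{"op": "apply_moves", "data": {"deltas": [[[0, 0, -0.03, 0, 0, 0, 0], [-0.03, -0.0093, -0.03, 0, 0, 0, 0], [-0.066, -0.0204, -0.03, 0, 0, 0, 0], [-0.102, -0.0315, -0.03, 0, 0, 0, 0], [-0.138, -0.0426, -0.03, 0, 0, 0, 0]]]}}

```text
t: 23.75
eef_pos: [0.4993, -0.1733, 0.2079]
eef_rot: [-0.0, 0.748, -0.663, 0.0]
force: [1.4, -0.2, 1.7]
finger_gap: 0.0927
```

Run:
```python
from h import *
plan((.584,.297,.21,-83)); im=camera("wrist"); s=camera("scene"); d=camera("side")
cv2.imwrite("pics/p3.png",np.hstack([im[80:320,180:512],s[180:330,60:240].repeat(2,0).repeat(2,1)[:240]]))
```

```text
t 23.75 tcp [ 0.4993 -0.1733  0.2079] gap 0.0927 F [ 1.4 -0.2  1.7]
[-456.7 -140.8   -2.1] [-0.02 -0.01 -0.08]
```

View pics/p3.png

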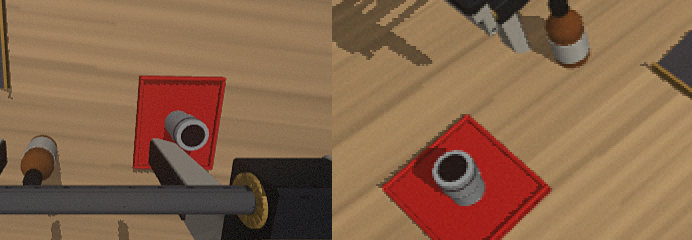

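The socket stands mouth up in the tray and the oil is untouched. Next I go to blue, placing the camera directly above the lid to measure its centre.

Call:
{"op": "apply_moves", "data": {"deltas": [[[-0.035, -0.0054, 0, 0, 0, 0, 0], [-0.072, -0.0112, 0, 0, 0, 0, 0], [-0.109, -0.017, 0, 0, 0, 0, 0], [-0.146, -0.0228, 0, 0, 0, 0, 0], [-0.183, -0.0286, 0, 0, 0, 0, 0]]]}}

```text
t: 24.32
eef_pos: [0.5054, 0.011, 0.2078]
eef_rot: [0.0, 0.748, -0.663, 0.0]
force: [1.0, -0.1, 0.4]
finger_gap: 0.0929
```

Call:
{"op": "apply_moves", "data": {"deltas": [[[-0.037, -0.0058, 0, 0, 0, 0, 0], [-0.074, -0.0116, 0, 0, 0, 0, 0], [-0.111, -0.0174, 0, 0, 0, 0, 0], [-0.148, -0.0232, 0, 0, 0, 0, 0], [-0.185, -0.029, 0, 0, 0, 0, 0]]]}}

```text
t: 24.73
eef_pos: [0.5121, 0.1985, 0.2078]
eef_rot: [-0.0, 0.749, -0.663, 0.0]
force: [0.7, -0.6, -0.8]
finger_gap: 0.0933
```

Call:
{"op": "apply_moves", "data": {"deltas": [[[-0.035, -0.005, 0, 0, 0, 0, 0], [-0.07, -0.01, 0, 0, 0, 0, 0], [-0.089, -0.0135, 0, 0, 0, 0, 0], [-0.089, -0.0135, 0, 0, 0, 0, 0], [-0.089, -0.0135, 0, 0, 0, 0, 0]]]}}

```text
t: 25.15
eef_pos: [0.5149, 0.2875, 0.2072]
eef_rot: [0.0, 0.749, -0.662, -0.0]
force: [0.3, -0.7, -0.0]
finger_gap: 0.0925
```

```bash
cat >> h.py <<'E'
def lid(k,z=.113):
    p,R,s=pose(); cal=get_calibration("wrist"); im=camera("wrist"); a,b=COL[k]; r=None
    for c in blobs(hue(im,a,b,130,50),300)[:3]:
        x,y,w,h=cv2.boundingRect(c); q=cast(cal,[(x+w/2-.5,y+h/2-.5)],z)[0]; print(k,(x,y,w,h),"at",q.round(4))
        if r is None: r=q
    return r,im
E
python3 - <<'E'
from h import *
q,im=lid("blue"); cv2.imwrite("pics/w6.png",im); plan((q[0],q[1],.069,-83)); lid("yellow"); lid("red")
E
```

```text
blue (230, 89, 53, 56) at [0.5871 0.2976 0.113 ]
blue (471, 101, 41, 57) at [0.6026 0.08   0.113 ]
t 25.20 tcp [0.5149 0.2868 0.2074] gap 0.0931 F [ 1.2 -0.3 -0.1]
[ -2.1 -73.1 138.4] [ 0.03 -0.03 -0.04]
yellow (383, 101, 57, 57) at [0.5935 0.1527 0.113 ]
yellow (228, 178, 49, 51) at [0.5043 0.2909 0.113 ]
red (420, 146, 55, 52) at [0.5585 0.1072 0.113 ]
```

View pics/w6.png

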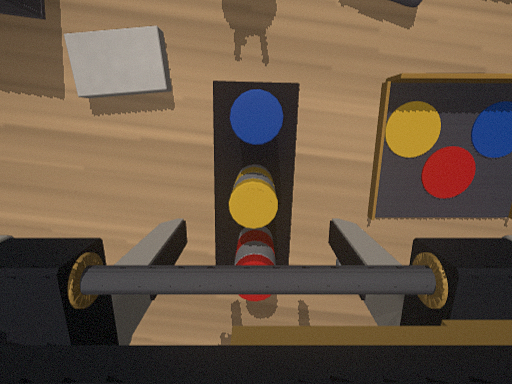

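Blue's lid is at (256,117), which gives (0.587,0.298). I pick it up with the jaws centred on that.

Call:
{"op": "apply_moves", "data": {"deltas": [[[-0.001, -0.025, 0, 0, 0, 0, 0], [-0.002, -0.055, 0, 0, 0, 0, 0], [-0.002, -0.073, 0, 0, 0, 0, 0], [-0.002, -0.073, 0.03, 0, 0, 0, 0], [-0.002, -0.073, 0.055, 0, 0, 0, 0]]]}}

```text
t: 25.72
eef_pos: [0.5882, 0.2971, 0.1525]
eef_rot: [-0.001, 0.748, -0.664, 0.0]
force: [-0.3, 0.3, -1.0]
finger_gap: 0.093
```

Call:
{"op": "apply_moves", "data": {"deltas": [[[0, 0, 0.025, 0, 0, 0, 0], [0, 0, 0.05, 0, 0, 0, 0], [0, 0, 0.07, 0, 0, 0, 0], [0, 0, 0.08, 0, 0, 0, 0], [0, 0, 0.08, 0, 0, 0, 0]]]}}

```text
t: 26.13
eef_pos: [0.5861, 0.297, 0.0706]
eef_rot: [0.001, 0.748, -0.663, -0.001]
force: [-0.2, -0.5, -0.3]
finger_gap: 0.0928
```

Call:
{"op": "apply_moves", "data": {"deltas": [[[0, 0, 0, 0, 0, 0, 255], [0, 0, 0, 0, 0, 0, 255], [0, 0, 0, 0, 0, 0, 255], [0, 0, 0, 0, 0, 0, 255], [0, 0, 0, 0, 0, 0, 255]]]}}

```text
t: 26.55
eef_pos: [0.587, 0.2985, 0.0736]
eef_rot: [-0.001, 0.749, -0.663, 0.0]
force: [-0.6, -0.2, 0.2]
finger_gap: 0.0644
```

Call:
{"op": "apply_moves", "data": {"deltas": [[[0, 0, 0, 0, 0, 0, 255], [0, 0, 0, 0, 0, 0, 255], [0, 0, 0, 0, 0, 0, 255], [0, 0, 0, 0, 0, 0, 255], [0, 0, 0, 0, 0, 0, 255]]]}}

```text
t: 26.97
eef_pos: [0.5868, 0.2984, 0.0729]
eef_rot: [-0.0, 0.749, -0.663, 0.0]
force: [-0.5, -0.0, 2.2]
finger_gap: 0.0501
```

Run:
```python
from h import *
chain((.587,.298,.21),(.6112,-.0204,.21))
```

```text
t 26.97 [0.5868 0.2984 0.0729] gap 0.0501 F [-0.5 -0.   2.2]
[0.587 0.298 0.21 ] <- [   0.4   -0.2 -137.1]
[ 0.6112 -0.0204  0.21  ] <- [319.   14.6  -0. ]
```

Call:
{"op": "apply_moves", "data": {"deltas": [[[0, 0, -0.02, 0, 0, 0, 255], [0, 0, -0.05, 0, 0, 0, 255], [0, 0, -0.08, 0, 0, 0, 255], [0, 0, -0.11, 0, 0, 0, 255], [0, 0, -0.137, 0, 0, 0, 255]]]}}

```text
t: 27.38
eef_pos: [0.5864, 0.2984, 0.2111]
eef_rot: [0.0, 0.749, -0.663, -0.0]
force: [0.2, 0.0, -3.5]
finger_gap: 0.0497
```

Call:
{"op": "apply_moves", "data": {"deltas": [[[0.025, 0.001, 0, 0, 0, 0, 255], [0.06, 0.003, 0, 0, 0, 0, 255], [0.095, 0.0045, 0, 0, 0, 0, 255], [0.13, 0.006, 0, 0, 0, 0, 255], [0.165, 0.0075, 0, 0, 0, 0, 255]]]}}

```text
t: 27.8
eef_pos: [0.5988, 0.1323, 0.2092]
eef_rot: [0.0, 0.749, -0.663, -0.0]
force: [0.3, -0.2, -3.7]
finger_gap: 0.0497
```

Call:
{"op": "apply_moves", "data": {"deltas": [[[0.035, 0.0015, 0, 0, 0, 0, 255], [0.07, 0.003, 0, 0, 0, 0, 255], [0.105, 0.005, 0, 0, 0, 0, 255], [0.135, 0.0065, 0, 0, 0, 0, 255], [0.154, 0.007, 0, 0, 0, 0, 255]]]}}

```text
t: 28.22
eef_pos: [0.6107, -0.0228, 0.2092]
eef_rot: [0.0, 0.748, -0.663, -0.0]
force: [0.2, -0.7, -3.7]
finger_gap: 0.0497
```

Call:
{"op": "apply_moves", "data": {"deltas": [[[0, 0, 0.02, 0, 0, 0, 255], [0, 0, 0.05, 0, 0, 0, 255], [0, 0, 0.08, 0, 0, 0, 255], [0, 0, 0.105, 0, 0, 0, 255], [0, 0, 0.12, 0, 0, 0, 255]]]}}

```text
t: 28.63
eef_pos: [0.6096, -0.02, 0.0861]
eef_rot: [0.001, 0.749, -0.663, -0.002]
force: [-0.8, -0.2, -3.9]
finger_gap: 0.0499
```

Call:
{"op": "apply_moves", "data": {"deltas": [[[0, 0, 0.004, 0, 0, 0, 255], [0, 0, 0.008, 0, 0, 0, 255], [0, 0, 0.012, 0, 0, 0, 255], [0, 0, 0.012, 0, 0, 0, 255], [0, 0, 0.012, 0, 0, 0, 255]]]}}

```text
t: 29.05
eef_pos: [0.6115, -0.02, 0.0789]
eef_rot: [-0.0, 0.749, -0.663, 0.001]
force: [0.8, 0.4, -2.5]
finger_gap: 0.0498
```

Run:
```python
from h import *
plan((.6112,-.0204,.0759,-83))
```

```text
t 29.05 tcp [ 0.6115 -0.02    0.0789] gap 0.0498 F [ 0.8  0.4 -2.5]
[0.4 0.4 3. ] [-0.08 -0.02 -0.02]
```

Call:
{"op": "apply_moves", "data": {"deltas": [[[0, 0, 0.001, 0, 0, 0, 255], [0, 0, 0.002, 0, 0, 0, 255], [0, 0, 0.003, 0, 0, 0, 255], [0, 0, 0.003, 0, 0, 0, 255]]]}}

```text
t: 29.38
eef_pos: [0.6115, -0.0201, 0.0759]
eef_rot: [-0.0, 0.749, -0.663, 0.001]
force: [-1.5, -0.9, 3.6]
finger_gap: 0.0496
```

Call:
{"op": "apply_moves", "data": {"deltas": [[[0, 0, 0, 0, 0, 0, 0], [0, 0, 0, 0, 0, 0, 0], [0, 0, 0, 0, 0, 0, 0], [0, 0, 0, 0, 0, 0, 0], [0, 0, 0, 0, 0, 0, 0]]]}}

```text
t: 29.8
eef_pos: [0.611, -0.02, 0.0747]
eef_rot: [0.0, 0.749, -0.663, -0.0]
force: [-0.3, 0.4, -0.1]
finger_gap: 0.0784
```

Call:
{"op": "apply_moves", "data": {"deltas": [[[0, 0, 0, 0, 0, 0, 0], [0, 0, -0.03, 0, 0, 0, 0], [0, 0, -0.065, 0, 0, 0, 0], [0, 0, -0.1, 0, 0, 0, 0], [0, 0, -0.134, 0, 0, 0, 0]]]}}

```text
t: 30.22
eef_pos: [0.6107, -0.02, 0.2105]
eef_rot: [0.0, 0.749, -0.663, -0.0]
force: [0.5, 0.2, 0.0]
finger_gap: 0.0928
```

Call:
{"op": "apply_moves", "data": {"deltas": [[[0, 0.03, 0, 0, 0, 0, 0], [0, 0.06, 0, 0, 0, 0, 0], [0, 0.07, 0, 0, 0, 0, 0], [0, 0.07, 0, 0, 0, 0, 0], [0, 0.07, 0, 0, 0, 0, 0]]]}}

```text
t: 30.63
eef_pos: [0.5417, -0.0285, 0.209]
eef_rot: [-0.0, 0.749, -0.663, 0.0]
force: [-0.7, -0.1, 0.3]
finger_gap: 0.0933
```

Run:
```python
from h import *
q,im=lid("blue"); cv2.imwrite("pics/w7.png",im); cal=get_calibration("wrist")
for k in("yellow","red"):
    a,b=COL[k]
    for c in blobs(hue(im,a,b,130,50),500)[:1]:
        (u,v),ax,_=cv2.fitEllipse(c); print(k,np.round([u,v,*ax],1),cast(cal,[(u,v)],.006)[0].round(4))
plan((.434,.282,.21,-83))
cv2.imwrite("pics/w7c.png",cv2.resize(im[60:240,120:360],None,fx=2.5,fy=2.5))
```

```text
blue (231, 92, 55, 56) at [ 0.6117 -0.0205  0.113 ]
yellow [170.5 119.8  53.2  57.8] [0.598  0.0926 0.006 ]
red [446.7 224.2  62.5 100.7] [ 0.5007 -0.3076  0.006 ]
t 30.68 tcp [ 0.5421 -0.0285  0.2088] gap 0.0932 F [ 0.5 -0.3 -0.4]
[-321.3   69.7   -1.2] [-0.02  0.   -0.03]
```

View pics/w7c.png

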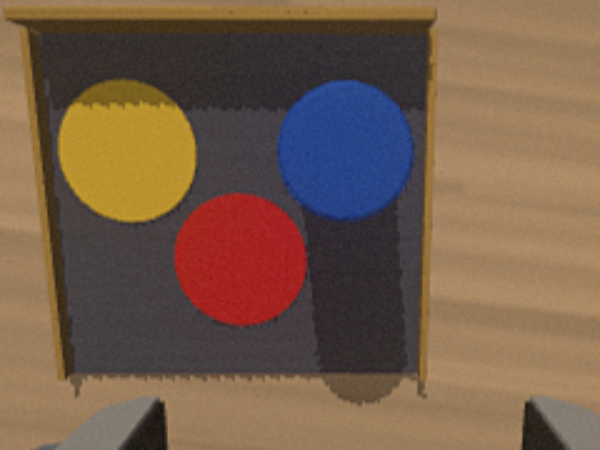

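Blue is home at (0.6117,-0.0205). Seen from straight above, the lid exactly covers its disc. Next is yellow.

Call:
{"op": "apply_moves", "data": {"deltas": [[[-0.035, 0.0076, 0, 0, 0, 0, 0], [-0.072, 0.0156, 0, 0, 0, 0, 0], [-0.109, 0.0236, 0, 0, 0, 0, 0], [-0.146, 0.0317, 0, 0, 0, 0, 0], [-0.183, 0.0397, 0, 0, 0, 0, 0]]]}}

```text
t: 31.1
eef_pos: [0.4798, 0.1501, 0.2084]
eef_rot: [0.0, 0.749, -0.663, -0.0]
force: [-0.1, -0.3, -0.0]
finger_gap: 0.093
```

Call:
{"op": "apply_moves", "data": {"deltas": [[[-0.037, 0.008, 0, 0, 0, 0, 0], [-0.074, 0.016, 0, 0, 0, 0, 0], [-0.111, 0.024, 0, 0, 0, 0, 0], [-0.138, 0.03, 0, 0, 0, 0, 0], [-0.138, 0.03, 0, 0, 0, 0, 0]]]}}

```text
t: 31.52
eef_pos: [0.4323, 0.2859, 0.2082]
eef_rot: [0.0, 0.75, -0.661, -0.001]
force: [0.9, 0.5, -0.2]
finger_gap: 0.093
```

Call:
{"op": "apply_moves", "data": {"deltas": [[[0, 0, 0, 0, 0, 0, 0], [0, 0, 0, 0, 0, 0, 0]]]}}

```text
t: 31.68
eef_pos: [0.4339, 0.2818, 0.2083]
eef_rot: [0.0, 0.749, -0.663, -0.0]
force: [-0.1, 0.1, 0.4]
finger_gap: 0.0932
```

Run:
```python
from h import *
im=cv2.imread("pics/w7.png")
q,im=lid("yellow"); cv2.imwrite("pics/w8.png",im); plan((q[0],q[1],.0715,-83)); chain(q,(.598,.093,.113))
```

```text
yellow (395, 30, 60, 64) at [0.5703 0.1509 0.113 ]
yellow (231, 93, 53, 56) at [0.5027 0.2906 0.113 ]
t 31.73 tcp [0.434  0.2813 0.2085] gap 0.0930 F [-0.2  0.3 -0.7]
[ 145.9 -119.6  137. ] [ 0.03 -0.02 -0.05]
t 31.73 [0.434  0.2813 0.2085] gap 0.0930 F [-0.2  0.3 -0.7]
[0.57028605 0.15085216 0.113     ] <- [ 146.  -119.6   95.5]
[0.598 0.093 0.113] <- [ 60.8 -20.5   0. ]
```

The yellow tin is at (0.5027,0.2906); the larger blob is its disc. I pick it up.

Call:
{"op": "apply_moves", "data": {"deltas": [[[-0.001, -0.025, 0, 0, 0, 0, 0], [-0.001, -0.055, 0, 0, 0, 0, 0], [-0.001, -0.0695, 0, 0, 0, 0, 0], [-0.001, -0.0695, 0.03, 0, 0, 0, 0], [-0.001, -0.0695, 0.055, 0, 0, 0, 0]]]}}

```text
t: 32.15
eef_pos: [0.5041, 0.2901, 0.1531]
eef_rot: [-0.001, 0.748, -0.664, 0.0]
force: [0.0, 0.3, -0.7]
finger_gap: 0.093
```

Call:
{"op": "apply_moves", "data": {"deltas": [[[0, 0, 0.025, 0, 0, 0, 0], [0, 0, 0.05, 0, 0, 0, 0], [0, 0, 0.07, 0, 0, 0, 0], [0, 0, 0.081, 0, 0, 0, 0], [0, 0, 0.081, 0, 0, 0, 0]]]}}

```text
t: 32.57
eef_pos: [0.5018, 0.2898, 0.0703]
eef_rot: [0.002, 0.748, -0.663, -0.001]
force: [0.1, -0.1, -0.3]
finger_gap: 0.093
```

Call:
{"op": "apply_moves", "data": {"deltas": [[[0, 0, 0, 0, 0, 0, 255], [0, 0, 0, 0, 0, 0, 255], [0, 0, 0, 0, 0, 0, 255], [0, 0, 0, 0, 0, 0, 255], [0, 0, 0, 0, 0, 0, 255]]]}}

```text
t: 32.98
eef_pos: [0.5025, 0.2913, 0.0736]
eef_rot: [-0.001, 0.749, -0.663, 0.0]
force: [0.1, -0.5, 0.7]
finger_gap: 0.0643
```

Call:
{"op": "apply_moves", "data": {"deltas": [[[0, 0, 0, 0, 0, 0, 255], [0, 0, 0, 0, 0, 0, 255], [0, 0, 0, 0, 0, 0, 255], [0, 0, 0, 0, 0, 0, 255], [0, 0, 0, 0, 0, 0, 255]]]}}

```text
t: 33.4
eef_pos: [0.5023, 0.2912, 0.0729]
eef_rot: [-0.0, 0.749, -0.663, 0.0]
force: [0.4, 0.3, 3.1]
finger_gap: 0.0499
```

Run:
```python
from h import *
chain((.5027,.2906,.21),(.598,.093,.21))
```

```text
t 33.40 [0.5023 0.2912 0.0729] gap 0.0499 F [0.4 0.3 3.1]
[0.5027 0.2906 0.21  ] <- [   0.6   -0.4 -137.1]
[0.598 0.093 0.21 ] <- [207.7 -70.6  -0. ]
```

Call:
{"op": "apply_moves", "data": {"deltas": [[[0, 0, -0.02, 0, 0, 0, 255], [0, 0, -0.05, 0, 0, 0, 255], [0, 0, -0.08, 0, 0, 0, 255], [0, 0, -0.11, 0, 0, 0, 255], [0, 0, -0.137, 0, 0, 0, 255]]]}}

```text
t: 33.82
eef_pos: [0.502, 0.291, 0.2112]
eef_rot: [0.0, 0.749, -0.663, -0.0]
force: [0.2, 0.6, -2.5]
finger_gap: 0.0495
```

Call:
{"op": "apply_moves", "data": {"deltas": [[[0.02, -0.007, 0, 0, 0, 0, 255], [0.05, -0.017, 0, 0, 0, 0, 255], [0.08, -0.027, 0, 0, 0, 0, 255], [0.11, -0.0375, 0, 0, 0, 0, 255], [0.14, -0.048, 0, 0, 0, 0, 255]]]}}

```text
t: 34.23
eef_pos: [0.5671, 0.1566, 0.2093]
eef_rot: [0.0, 0.749, -0.663, -0.0]
force: [0.7, 1.5, -4.1]
finger_gap: 0.0499
```

Call:
{"op": "apply_moves", "data": {"deltas": [[[0.03, -0.01, 0, 0, 0, 0, 255], [0.055, -0.019, 0, 0, 0, 0, 255], [0.068, -0.023, 0, 0, 0, 0, 255], [0.068, -0.023, 0, 0, 0, 0, 255], [0.068, -0.023, 0, 0, 0, 0, 255]]]}}

```text
t: 34.65
eef_pos: [0.5978, 0.0932, 0.2092]
eef_rot: [0.0, 0.748, -0.663, -0.0]
force: [0.3, -0.0, -1.7]
finger_gap: 0.0497
```

Call:
{"op": "apply_moves", "data": {"deltas": [[[0, 0, 0.02, 0, 0, 0, 255], [0, 0, 0.05, 0, 0, 0, 255], [0, 0, 0.08, 0, 0, 0, 255], [0, 0, 0.105, 0, 0, 0, 255], [0, 0, 0.12, 0, 0, 0, 255]]]}}

```text
t: 35.07
eef_pos: [0.5962, 0.0946, 0.0865]
eef_rot: [0.001, 0.749, -0.662, -0.001]
force: [0.4, 0.1, -3.2]
finger_gap: 0.0499
```

Call:
{"op": "apply_moves", "data": {"deltas": [[[0, 0, 0.004, 0, 0, 0, 255], [0, 0, 0.008, 0, 0, 0, 255], [0, 0, 0.012, 0, 0, 0, 255], [0, 0, 0.012, 0, 0, 0, 255], [0, 0, 0.012, 0, 0, 0, 255]]]}}

```text
t: 35.48
eef_pos: [0.5983, 0.0936, 0.0787]
eef_rot: [-0.0, 0.749, -0.663, 0.0]
force: [0.2, -0.0, -3.5]
finger_gap: 0.0499
```

Run:
```python
from h import *
plan((.598,.093,.0759,-83))
```

```text
t 35.48 tcp [0.5983 0.0936 0.0787] gap 0.0499 F [ 0.2 -0.  -3.5]
[0.5 0.4 2.8] [-0.07  0.   -0.01]
```

Call:
{"op": "apply_moves", "data": {"deltas": [[[0, 0, 0.001, 0, 0, 0, 255], [0, 0, 0.002, 0, 0, 0, 255], [0, 0, 0.003, 0, 0, 0, 255], [0, 0, 0.003, 0, 0, 0, 255]]]}}

```text
t: 35.82
eef_pos: [0.5985, 0.0931, 0.0759]
eef_rot: [-0.0, 0.749, -0.663, 0.001]
force: [-2.1, -1.8, 4.2]
finger_gap: 0.0496
```

Call:
{"op": "apply_moves", "data": {"deltas": [[[0, 0, 0, 0, 0, 0, 0], [0, 0, 0, 0, 0, 0, 0], [0, 0, 0, 0, 0, 0, 0], [0, 0, 0, 0, 0, 0, 0], [0, 0, 0, 0, 0, 0, 0]]]}}

```text
t: 36.23
eef_pos: [0.598, 0.0933, 0.0747]
eef_rot: [-0.0, 0.749, -0.663, -0.0]
force: [0.5, 0.7, -0.2]
finger_gap: 0.0781
```

Call:
{"op": "apply_moves", "data": {"deltas": [[[0, 0, 0, 0, 0, 0, 0], [0, 0, -0.03, 0, 0, 0, 0], [0, 0, -0.065, 0, 0, 0, 0], [0, 0, -0.1, 0, 0, 0, 0], [0, 0, -0.134, 0, 0, 0, 0]]]}}

```text
t: 36.65
eef_pos: [0.5977, 0.0932, 0.2104]
eef_rot: [0.0, 0.749, -0.663, -0.0]
force: [0.6, -0.8, -0.0]
finger_gap: 0.0929
```

Call:
{"op": "apply_moves", "data": {"deltas": [[[0, 0.03, 0, 0, 0, 0, 0], [0, 0.06, 0, 0, 0, 0, 0], [0, 0.07, 0, 0, 0, 0, 0], [0, 0.07, 0, 0, 0, 0, 0], [0, 0.07, 0, 0, 0, 0, 0]]]}}

```text
t: 37.07
eef_pos: [0.5287, 0.0848, 0.209]
eef_rot: [-0.0, 0.749, -0.663, 0.0]
force: [0.9, -0.1, 0.1]
finger_gap: 0.093
```

Run:
```python
from h import *
q,im=lid("yellow"); cv2.imwrite("pics/w9.png",im); cal=get_calibration("wrist")
for c in blobs(hue(im,*COL["red"],130,50),500)[:3]:
    (u,v),ax,_=cv2.fitEllipse(c); print("red",np.round([u,v,*ax],1),cast(cal,[(u,v)],.006)[0].round(4))
plan((.348,.271,.21,-83))
```

```text
yellow (231, 92, 55, 58) at [0.5978 0.0927 0.113 ]
red [299.7 163.9  51.3  53.1] [0.5482 0.0294 0.006 ]
red [499.6 219.6  25.2  45.9] [ 0.5037 -0.2675  0.006 ]
red [103.7 241.3  37.   42.3] [0.4007 0.2959 0.006 ]
t 37.12 tcp [0.5291 0.0848 0.2088] gap 0.0931 F [ 0.4 -0.1 -0.3]
[-206.8  157.1   -1.3] [-0.02 -0.   -0.03]
```

Yellow is home at (0.5978,0.0927). The red disc is at (0.548,0.0295), and two methods agree on it. Next is red.

Call:
{"op": "apply_moves", "data": {"deltas": [[[-0.025, 0.019, 0, 0, 0, 0, 0], [-0.053, 0.04, 0, 0, 0, 0, 0], [-0.081, 0.0615, 0, 0, 0, 0, 0], [-0.11, 0.0835, 0, 0, 0, 0, 0], [-0.138, 0.105, 0, 0, 0, 0, 0]]]}}

```text
t: 37.53
eef_pos: [0.407, 0.2102, 0.2085]
eef_rot: [0.0, 0.749, -0.663, -0.0]
force: [0.3, -0.3, 1.2]
finger_gap: 0.093
```

Call:
{"op": "apply_moves", "data": {"deltas": [[[-0.028, 0.021, 0, 0, 0, 0, 0], [-0.055, 0.042, 0, 0, 0, 0, 0], [-0.069, 0.052, 0, 0, 0, 0, 0], [-0.069, 0.052, 0, 0, 0, 0, 0], [-0.069, 0.052, 0, 0, 0, 0, 0]]]}}

```text
t: 37.95
eef_pos: [0.3476, 0.2721, 0.2086]
eef_rot: [0.0, 0.749, -0.662, -0.0]
force: [0.5, -0.8, 0.1]
finger_gap: 0.0931
```

Run:
```python
from h import *
q,im=lid("red"); cv2.imwrite("pics/w10.png",im); plan((q[0],q[1],.0715,-83))
```

```text
red (446, 3, 62, 67) at [0.5095 0.1024 0.113 ]
red (233, 92, 54, 57) at [0.4172 0.2788 0.113 ]
t 38.00 tcp [0.3481 0.2715 0.2086] gap 0.0931 F [0.2 0.1 0.2]
[ 187.5 -139.6  137.1] [ 0.02 -0.02  0.02]
```

Call:
{"op": "apply_moves", "data": {"deltas": [[[0.001, -0.025, 0, 0, 0, 0, 0], [0.001, -0.055, 0, 0, 0, 0, 0], [0.001, -0.0695, 0, 0, 0, 0, 0], [0.001, -0.0695, 0.03, 0, 0, 0, 0], [0.001, -0.0695, 0.055, 0, 0, 0, 0]]]}}

```text
t: 38.42
eef_pos: [0.4188, 0.2779, 0.1528]
eef_rot: [-0.0, 0.748, -0.664, 0.0]
force: [0.5, -0.0, -0.2]
finger_gap: 0.0931
```

Call:
{"op": "apply_moves", "data": {"deltas": [[[0, 0, 0.025, 0, 0, 0, 0], [0, 0, 0.05, 0, 0, 0, 0], [0, 0, 0.07, 0, 0, 0, 0], [0, 0, 0.081, 0, 0, 0, 0], [0, 0, 0.081, 0, 0, 0, 0]]]}}

```text
t: 38.83
eef_pos: [0.4164, 0.2774, 0.0702]
eef_rot: [0.002, 0.748, -0.663, -0.001]
force: [0.1, -0.1, -0.4]
finger_gap: 0.0931
```

Call:
{"op": "apply_moves", "data": {"deltas": [[[0, 0, 0, 0, 0, 0, 255], [0, 0, 0, 0, 0, 0, 255], [0, 0, 0, 0, 0, 0, 255], [0, 0, 0, 0, 0, 0, 255], [0, 0, 0, 0, 0, 0, 255]]]}}

```text
t: 39.25
eef_pos: [0.4169, 0.2788, 0.0736]
eef_rot: [-0.001, 0.749, -0.663, 0.0]
force: [0.2, -0.5, 0.2]
finger_gap: 0.0643
```

Call:
{"op": "apply_moves", "data": {"deltas": [[[0, 0, 0, 0, 0, 0, 255], [0, 0, 0, 0, 0, 0, 255], [0, 0, 0, 0, 0, 0, 255], [0, 0, 0, 0, 0, 0, 255], [0, 0, 0, 0, 0, 0, 255]]]}}

```text
t: 39.67
eef_pos: [0.4167, 0.2787, 0.073]
eef_rot: [-0.0, 0.749, -0.663, 0.0]
force: [-0.9, -0.7, 3.3]
finger_gap: 0.0498
```

Run:
```python
from h import *
p=pose()[0]; chain((p[0],p[1],.21),(.548,.0295,.21))
```

```text
t 39.67 [0.4167 0.2787 0.073 ] gap 0.0498 F [-0.9 -0.7  3.3]
[0.4167013  0.27867775 0.21      ] <- [  -0.   -0. -137.]
[0.548  0.0295 0.21  ] <- [ 263.3 -100.1   -0. ]
```

Call:
{"op": "apply_moves", "data": {"deltas": [[[0, 0, -0.02, 0, 0, 0, 255], [0, 0, -0.05, 0, 0, 0, 255], [0, 0, -0.08, 0, 0, 0, 255], [0, 0, -0.11, 0, 0, 0, 255], [0, 0, -0.137, 0, 0, 0, 255]]]}}

```text
t: 40.08
eef_pos: [0.4164, 0.2785, 0.2112]
eef_rot: [-0.0, 0.749, -0.663, -0.0]
force: [0.8, 0.5, -2.5]
finger_gap: 0.0501
```

Call:
{"op": "apply_moves", "data": {"deltas": [[[0.02, -0.0076, 0, 0, 0, 0, 255], [0.05, -0.019, 0, 0, 0, 0, 255], [0.08, -0.0304, 0, 0, 0, 0, 255], [0.11, -0.042, 0, 0, 0, 0, 255], [0.14, -0.053, 0, 0, 0, 0, 255]]]}}

```text
t: 40.5
eef_pos: [0.4865, 0.1447, 0.2094]
eef_rot: [0.0, 0.749, -0.663, -0.0]
force: [0.3, 0.9, -2.6]
finger_gap: 0.05
```

Call:
{"op": "apply_moves", "data": {"deltas": [[[0.03, -0.0115, 0, 0, 0, 0, 255], [0.06, -0.023, 0, 0, 0, 0, 255], [0.09, -0.034, 0, 0, 0, 0, 255], [0.115, -0.044, 0, 0, 0, 0, 255], [0.1233, -0.047, 0, 0, 0, 0, 255]]]}}

```text
t: 40.92
eef_pos: [0.5488, 0.0265, 0.2089]
eef_rot: [0.001, 0.748, -0.664, -0.0]
force: [0.5, 0.1, -2.5]
finger_gap: 0.0496
```

Call:
{"op": "apply_moves", "data": {"deltas": [[[0, 0, 0, 0, 0, 0, 255], [0, 0, 0.03, 0, 0, 0, 255], [0, 0, 0.07, 0, 0, 0, 255], [0, 0, 0.1, 0, 0, 0, 255], [0, 0, 0.12, 0, 0, 0, 255]]]}}

```text
t: 41.33
eef_pos: [0.546, 0.0306, 0.0862]
eef_rot: [0.001, 0.749, -0.662, -0.001]
force: [0.1, -0.2, -2.4]
finger_gap: 0.0499
```

Call:
{"op": "apply_moves", "data": {"deltas": [[[0, 0, 0.004, 0, 0, 0, 255], [0, 0, 0.008, 0, 0, 0, 255], [0, 0, 0.012, 0, 0, 0, 255], [0, 0, 0.012, 0, 0, 0, 255], [0, 0, 0.012, 0, 0, 0, 255]]]}}

```text
t: 41.75
eef_pos: [0.5483, 0.0296, 0.079]
eef_rot: [-0.001, 0.749, -0.663, 0.001]
force: [0.4, -0.6, -2.8]
finger_gap: 0.0496
```

Run:
```python
from h import *
plan((.548,.0295,.076,-83))
```

```text
t 41.75 tcp [0.5483 0.0296 0.079 ] gap 0.0496 F [ 0.4 -0.6 -2.8]
[0.1 0.4 3. ] [-0.09 -0.01 -0.02]
```

Call:
{"op": "apply_moves", "data": {"deltas": [[[0, 0, 0.001, 0, 0, 0, 255], [0, 0, 0.002, 0, 0, 0, 255], [0, 0, 0.003, 0, 0, 0, 255], [0, 0, 0.003, 0, 0, 0, 255]]]}}

```text
t: 42.08
eef_pos: [0.5483, 0.0294, 0.076]
eef_rot: [-0.0, 0.749, -0.663, 0.0]
force: [-1.8, -0.6, 7.1]
finger_gap: 0.0496
```

Call:
{"op": "apply_moves", "data": {"deltas": [[[0, 0, 0, 0, 0, 0, 0], [0, 0, 0, 0, 0, 0, 0], [0, 0, 0, 0, 0, 0, 0], [0, 0, 0, 0, 0, 0, 0], [0, 0, 0, 0, 0, 0, 0]]]}}

```text
t: 42.5
eef_pos: [0.5479, 0.0294, 0.0747]
eef_rot: [-0.0, 0.749, -0.663, 0.0]
force: [0.2, -0.3, 0.2]
finger_gap: 0.0781
```

Call:
{"op": "apply_moves", "data": {"deltas": [[[0, 0, 0, 0, 0, 0, 0], [0, 0, -0.03, 0, 0, 0, 0], [0, 0, -0.065, 0, 0, 0, 0], [0, 0, -0.1, 0, 0, 0, 0], [0, 0, -0.134, 0, 0, 0, 0]]]}}

```text
t: 42.92
eef_pos: [0.5476, 0.0294, 0.2105]
eef_rot: [0.0, 0.749, -0.663, -0.0]
force: [0.0, 0.7, 0.2]
finger_gap: 0.0933
```

Call:
{"op": "apply_moves", "data": {"deltas": [[[0, 0.03, 0, 0, 0, 0, 0], [0, 0.06, 0, 0, 0, 0, 0], [0, 0.07, 0, 0, 0, 0, 0], [0, 0.07, 0, 0, 0, 0, 0], [0, 0.07, 0, 0, 0, 0, 0]]]}}

```text
t: 43.33
eef_pos: [0.4786, 0.0209, 0.209]
eef_rot: [-0.0, 0.749, -0.663, 0.0]
force: [0.1, 0.1, -0.8]
finger_gap: 0.0929
```

Run:
```python
from h import *
q,im=lid("red"); plan((.5,0,.3,-83)); s=camera("scene"); d=camera("side")
cv2.imwrite("pics/fin.png",np.hstack([s[130:330,60:360],d[130:330,150:400],im[60:260,130:380]]))
```

```text
red (445, 158, 67, 81) at [ 0.5001 -0.1978  0.113 ]
red (230, 91, 56, 58) at [0.5485 0.0294 0.113 ]
t 43.38 tcp [0.4789 0.0209 0.2088] gap 0.0934 F [0.3 0.6 0.3]
[ 23.4 -18.4 -91.2] [-0.02 -0.   -0.03]
```

View pics/fin.png

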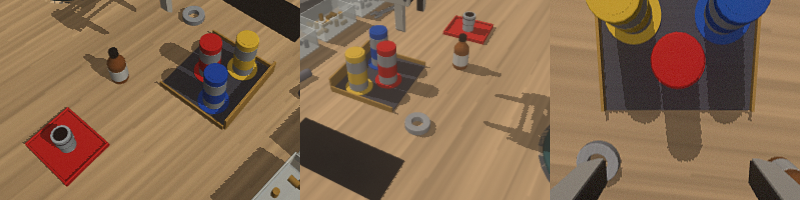

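All three tins are upright and centred on their discs. The socket stands in the tray, the mat is empty and the oil is in place, so I hand in.

```bash
python3 -c "
from cell import *
print(finish_job())"
```

```text
the job is handed in; nothing more can be done
None
```

The job is handed in at about 43 s of the 136 s allowed. I moved red, yellow and blue onto the mat, then stood the socket mouth up in the red tray. After that I put blue, yellow and red back on their own discs.

- **Tins:** in the last camera checks, each lid centre was within about 1 mm of its measured disc centre: blue (0.612, -0.021), yellow (0.598, 0.093), red (0.549, 0.029). From straight above, each lid hides its disc, so that view alone shows centring only to about a millimetre or two. The calibration is good to about 2 mm.
- **Socket, oil and forces:** the final pictures show all the tins and the socket upright and the mat empty. The oil bottle stands in place by eye; I did not measure it. The gripper was open and clear of everything at hand-in, and the wrist force read at the end of each move never went above about 9 N.
- **Disagreement:** early on, the two fixed cameras differed by about 1 cm on the tray's position. The wrist camera settled it before I placed the socket.

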